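# Clamp a two-ply block in the glue press to the marked pressure

## Robot

A 7-joint arm with a two-finger parallel gripper is mounted at the origin on the work surface. World frame = base frame: x ahead of the robot, y to its left, z up, the work surface at z = 0. Lengths are in mm, angles in rad, forces in N, time in s.
With the tool pointing down it reaches from about 400 to 750 mm from the base axis. Payload 19.5 kg.
Tool frame: the origin (TCP) lies at the very end of the fingers, on their centre line; the grasp point (between the pads) lies 19 mm behind it; z points along the fingers, y is the direction in which the jaws open and shut (so a half turn about z gives the same grasp; the last joint's range is limited). The gripper opens to 85 mm and grips with 20 to 120 N. Pads are 22 mm wide; open, the fingers measure 114 mm over their backs; the gripper's body (76 mm by 85 mm) begins 54 mm behind the grasp point. The pads swing forward as they close: fully open they stand 13 mm farther back than shut.
Start: joints at [1.228, 0.707, -0.028, 1.485, 0.022, 0.951, -0.075], TCP at [170.356, -549.157, 231.268] pointing down, gripper open.
Joint ranges: [-2.71, 2.71], [-0.32, 2.16], [-1.57, 1.52], [0, 2.45], [-1.46, 4.6], [0, 2.02], [-2.83, 2.83]. Speed limits (rad/s): [1.89, 1.89, 2.57, 2.57, 3.01, 3.01, 3.01].

## Interface

Orientations are given as [roll, pitch, yaw] about the fixed x, y, z axes, in that order (R = Rz(yaw) Ry(pitch) Rx(roll)).
In Python, from workcell import get_obs, vision, order gives the robot as it stands.
- The arm moves only by the shell command python3 -m crank 'ROWS' [FORCE]. ROWS is JSON, a list of rows, each an object of numbers: "x", "y", "z": the shift along the world's x, y, z in units of 50 mm (1.0 is 50 mm); "rx", "ry", "rz": the turn, a rotation vector about the world's x, y, z in units of 5 degrees (1.0 is 5 degrees); "fingers": the closure, from 0 (fully open) to 1 (shut). In form: [{"x": .., "y": .., "z": .., "rx": .., "ry": .., "rz": .., "fingers": ..}, ...]. A call has 1 to 5 rows; each row shifts and turns the pose as measured when the row begins; what a row does not reach is not made up. A row lasts 1/10 s, in which the tool goes at most 50 mm and 8.59 degrees, less where a joint would pass 70% of its speed; a pose out of reach is approached as far as the arm can. A call is refused whole if a number of a shift passes 1 or a number of a turn 1, either way. A call with a gripper value outside its range is refused whole. The fingers move at their own pace and stop on an object; FORCE is the grip in N (left out, the last holds). Time passes only in rows, so rows that do not move let the fingers close. It gives the time, the measured TCP pose, the force and the opening at its end, in the units of the state.
- get_obs(): the state, without advancing time (a new reading comes with each control period).
- vision.snapshot(name): name is "scene" or "top"; returns (picture, depth): 480x640x3 uint8, blue, green, red; 480x640 float32, mm along the optical axis (not along the pixel's ray), 0 where there is no reading.
- vision.camera_params(name): a dict with "fx", "fy", "cx", "cy" (pixels), "world_to_cam" (4x4, takes a point from world to camera coordinates). Camera axes: x right, y down, z forward; pixel columns grow to the right and rows downward; lengths in mm; the calibration is good to about 2 mm. A picture is of the moment at which its call begins. camera_params takes no time and is no camera call.
- order.sign_off(): hands the job in, once; it reports no verdict.
The state is a dict: "t": time; "joint_pos": joint angles; "qvel": joint speeds; "tau": joint torques, N m; "tool_pos": TCP position; "tool_rot": TCP orientation; "ft_force": force on the tool from outside, world axes, zero at the start; "torque": the same for the moment, N m; "opening": finger opening in mm.
Only numpy, scipy, OpenCV 4.12 (cv2) and the standard library are available. Lean on these libraries where they do the work, as an engineer would, in place of code of your own. Each camera call takes 0.05 s, during which the arm holds its last target.

## Task

Stand the two-ply wooden block in the middle of the press bed between the jaw and the sprung anvil, glue line across the press, and let go of it. Then turn the knob clockwise until the gauge needle rests on the black mark within the green band, never letting it swing into the red, and leave it clamped there. Handle the knob with a light grip of about 20 N per finger and without forcing it sideways or leaning on it, and leave the other things where they are.

Things in the scene. Friction and masses are not known exactly. Their poses are not given: they have to be found in the camera images.
- block_center (a point): Centre of the loose two-ply wooden block, one pale and one dark ply glued face to face: 44 mm along its x, 36 mm along its y (two 18 mm plies, so the glue line runs along x), 46 mm tall (z); it stands on the table, its centre 23 mm above its underside. It may go into the press either way round. About 60 g.
- bed (a point): Middle of the press bed's flat top, 14 mm above the table. Axes are the press's: y, the clamping direction, runs from the gauge (-y) to the knob (+y); x is across it; z up. In the press the block's x lies along this x. The bed is 60 mm wide in x, without side rails, with two black lines 49 mm apart; stand the block between them, within 8 mm of the centre line.
- press: The whole press, bolted down: plywood base 130 mm (x) by 368 mm (y), 12 mm thick; origin on the table, 10 mm to the +y side of the bed point, same axes as bed.
- jaw: Aluminium moving jaw, 40 mm wide in x, 22 mm thick, top 47 mm above the table; driven by the knob towards -y (towards the anvil) and stays where it is put. Origin at the foot of its pressing face.
- jaw_face (a point): Middle of the jaw's pressing face (31 mm above the table), which faces -y.
- anvil: Aluminium sprung anvil with an orange top strip, 40 mm wide in x, 18 mm thick, top 47 mm above the table; springs (about 4.5 N per mm) push it towards +y, and it gives up to 9 mm towards -y. Origin at the foot of its pressing face.
- anvil_face (a point): Middle of the anvil's pressing face (31 mm above the table), which faces +y. The distance from jaw face to anvil face in y is 44 to 50 mm at the start.
- needle (a joint): Reading of the gauge needle (rad), driven by the anvil's give, 0.1 rad per mm. 0 = springs free. It turns counter-clockwise seen from above over a flat dial at the -y end of the press: green band 0.38 to 0.52 with a black mark at 0.45 in its middle, red band from 0.62 up.
- dial_mark (a point): The black mark in the middle of the green band on the dial (22 mm above the table); the needle, 84 mm long, pivots 88 mm to the +y side of it.
- knob: Black knob on the grey gear housing (70 by 62 mm) at the +y end of the press, turning about a vertical axis; origin on the axis, 52 mm above the table. A disc 48 mm across, 60 to 68 mm above the table, carries an upright bar grip 46 mm long (knob's x), 14 mm thick (y), top 102 mm above the table. The forces of both fingers on it must add up to less than 60 N.
- knob_grip (a point): Point on the knob's axis at the height to grip the bar, 86 mm above the table; x along the bar, z up. Clockwise from above drives the jaw to the anvil by a few mm per rad (not calibrated: go by the needle); over one to four rad the jaw runs free, then the needle moves at most about 0.55 rad per rad of knob. It stays where left. It takes 0.14 N m free, 0.24 N m in the green; 20 N per finger holds it.
- sander: Bystander: cork sanding block with yellow abrasive underneath, 64 by 42 by 25 mm; origin under its centre.
- wheel: Bystander: wooden toy wheel lying flat, 52 mm across, 21 mm tall; origin under its centre.
- glue: Bystander: white glue bottle with orange cap, 54 mm across, 130 mm tall; origin under its centre.
Mind the look-alikes: they are no part of the job. What is shaped like the part that bears block_center but purple or turquoise is not meant.

How it is judged (in metres and radians):
On the way, in this order (a step that is already met when the one before it is completed fails the run):
1. the block stands on the bed between jaw and anvil, let go of, the springs still free (z of block_center in the frame of bed between 0.02 and 0.026 m and x of block_center in the frame of bed between -0.008 and 0.008 m and y of block_center in the frame of bed between -0.02 and 0.02 m and contact force between the fingers and block below 0.1 N and value of joint needle below 0.15 rad), for 0.2 s.
2. the needle is in the green band with the block squeezed between jaw and anvil (value of joint needle between 0.38 and 0.52 rad and contact force between each of jaw, anvil and block above 10 N), for 0.2 s.
At the end, for the whole second after the job is handed in: The needle stays within the green band (0.38 to 0.52 rad), the block is squeezed between jaw and anvil by more than 10 N, stands upright on the bed (tilt under 0.08 rad, underside within 4 mm of it), within 8 mm of the bed's centre line, its glue line across the press within 0.1 rad, at rest (all of step 2 and x of block_center in the frame of bed between -0.008 and 0.008 m and z of block_center in the frame of bed between 0.02 and 0.027 m and angle between block_center's own z axis and vertical below 0.08 rad and angle between the x axis of block_center and the x axis of bed, either way round below 0.1 rad and linear speed of block below 0.005 m/s); the robot touches nothing.
It fails at once if the needle swings into the red (over 0.62 rad) (value of joint needle above 0.62 rad).
It fails at once if the knob is gripped or forced with more than 60 N (both fingers added) (contact force between the fingers and knob above 60 N).
It fails at once if the sanding block is moved by more than 15 mm (distance of sander from where it was at the start of the episode above 0.015 m).
It fails at once if the wheel is moved by more than 15 mm (distance of wheel from where it was at the start of the episode above 0.015 m).
It fails at once if the glue bottle is moved by more than 15 mm (distance of glue from where it was at the start of the episode above 0.015 m).
It also fails if it takes over 67 s, if anything falls off the work surface, if the arm or the gripper's body presses on something with over 40 N, if the wrist force passes 120 N, or if a joint passes its speed limit or range.

## Working session

There is one attempt and no reset: what is moved stays moved. The work goes in short steps, Python scripts to look and compute and a shell command to move; the robot and the scene stay as the last step left them, time stands still between calls to the robot, and variables do not carry over. Pictures are saved under pics/ and viewed, and the job is handed in when it is done.

```bash
ls; mkdir -p pics
python3 - <<'E'
from workcell import get_obs, vision, order
import cv2, numpy as np
print(get_obs())
for n in ("scene","top"):
    p,d=vision.snapshot(n); cv2.imwrite(f"pics/{n}0.png",p); np.save(f"pics/{n}0.npy",d)
    c=vision.camera_params(n); print(n,c)
E
```

```text
pics
{'t': 0.0, 'joint_pos': array([ 1.22827137,  0.7071029 , -0.0275889 ,  1.48497326,  0.0219646 ,
        0.95087748, -0.0755147 ]), 'qvel': array([-7.45830955e-04, -1.08646435e-04,  8.36533546e-06,  8.99978565e-05,
       -9.66114660e-04,  1.19698306e-03,  1.45685162e-03]), 'tau': array([-1.60593104e-04, -8.83204651e+01,  1.23450950e+00, -2.36167538e+01,
        1.69001642e-02,  6.49918235e-03,  1.27476114e-04]), 'tool_pos': array([ 170.29930374, -548.94347849,  230.83381754]), 'tool_rot': array([-3.14053320e+00,  2.21635883e-05,  3.00767960e-01]), 'ft_force': array([ 0.9739057 , -0.81043248, -0.11006005]), 'torque': array([-0.02138705,  0.01215724,  0.03224378]), 'opening': 85.78963158056443}
scene {'fx': 443.1295435708359, 'fy': 443.1295435708359, 'cx': 310.3000142483339, 'cy': 239.66180958469926, 'world_to_cam': array([[-5.14603759e-01,  8.57428091e-01,  1.97729643e-04,
         2.76171473e+02],
       [ 5.66940618e-01,  3.40434489e-01, -7.50121786e-01,
        -2.70195703e+02],
       [-6.43242806e-01, -3.85903390e-01, -6.61299680e-01,
         1.55671901e+03],
       [ 0.00000000e+00,  0.00000000e+00,  0.00000000e+00,
         1.00000000e+00]])}
top {'fx': 563.602412455976, 'fy': 563.602412455976, 'cx': 313.7595649556852, 'cy': 239.0574653520057, 'world_to_cam': array([[-1.82014144e-02, -9.99736022e-01,  1.40212413e-02,
         3.27398866e+01],
       [-9.89318409e-01,  1.59796447e-02, -1.44892158e-01,
         5.95591788e+02],
       [ 1.44629855e-01, -1.65087143e-02, -9.89348102e-01,
         1.14336429e+03],
       [ 0.00000000e+00,  0.00000000e+00,  0.00000000e+00,
         1.00000000e+00]])}
```

View pics/scene0.png

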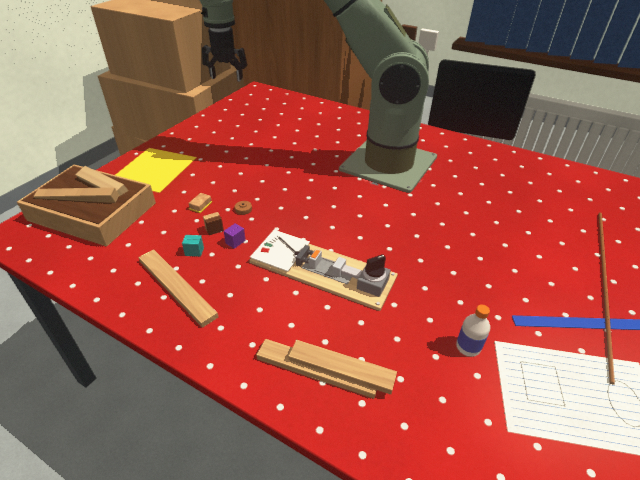

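View pics/top0.png

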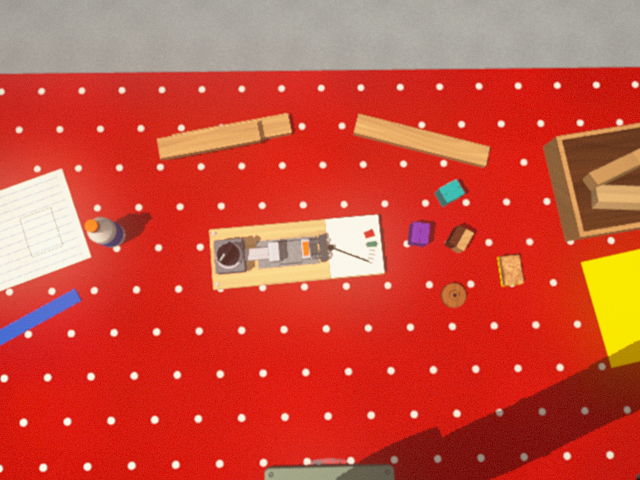

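The top view shows the press at columns 210–383 (knob at about (230,255), dial on the right). The two-ply block is at about (461,238), with the purple and turquoise look-alikes at (420,233) and (450,191). I'll zoom in next.

Run:
```python
import cv2
p=cv2.imread("pics/top0.png")
cv2.imwrite("pics/z1.png",cv2.resize(p[205:300,205:390],None,fx=4.3,fy=4.3,interpolation=cv2.INTER_CUBIC))
cv2.imwrite("pics/z2.png",cv2.resize(p[170:320,390:540],None,fx=4,fy=4,interpolation=cv2.INTER_CUBIC))
p=cv2.imread("pics/scene0.png")
cv2.imwrite("pics/z3.png",cv2.resize(p[180:315,170:405],None,fx=3.4,fy=3.4,interpolation=cv2.INTER_CUBIC))
```

```text
(no output)
```

View pics/z1.png

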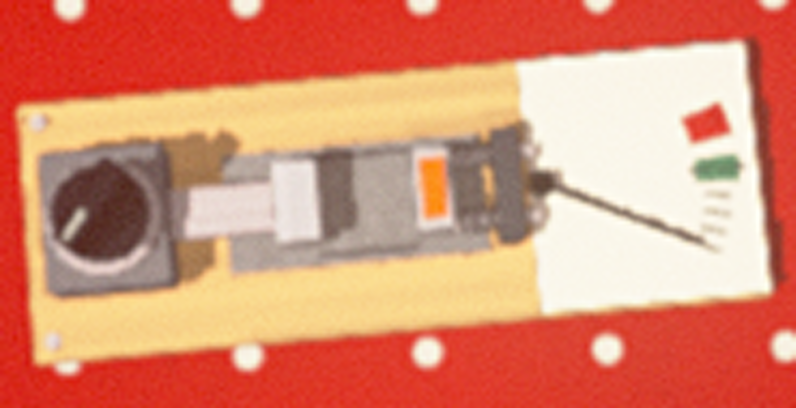

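View pics/z2.png

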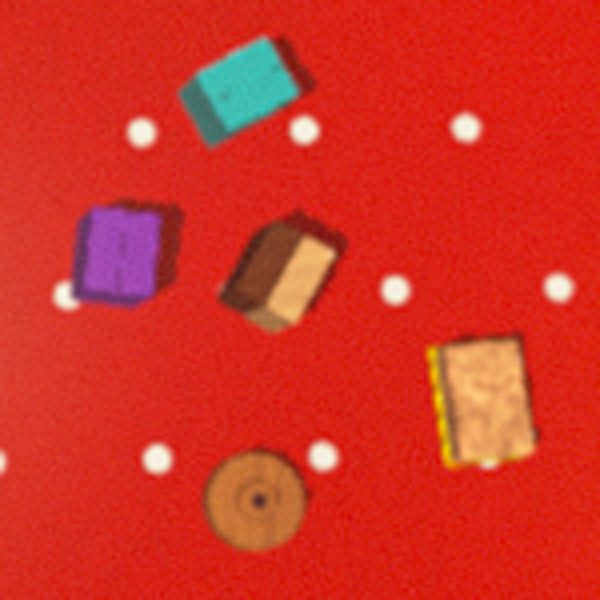

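View pics/z3.png

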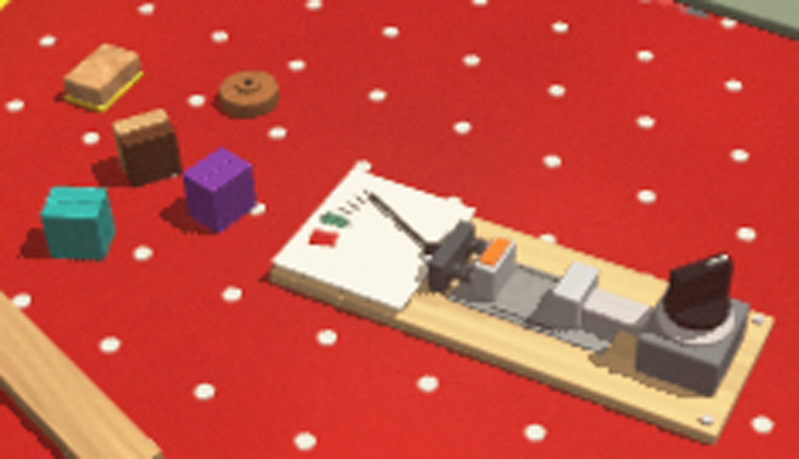

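```bash
cat > h.py <<'E'
import cv2, numpy as np
from workcell import get_obs, vision, order
def cam(n):
    c=vision.camera_params(n); return c,c["world_to_cam"][:3,:3],c["world_to_cam"][:3,3]
def cloud(n,d):
    c,R,t=cam(n); v,u=np.mgrid[0:480,0:640]
    P=np.stack([(u-c["cx"])/c["fx"]*d,(v-c["cy"])/c["fy"]*d,d],-1)
    return (P-t)@R
def ray(n,uv,z):
    c,R,t=cam(n); uv=np.atleast_2d(np.float64(uv))
    r=np.c_[(uv[:,0]-c["cx"])/c["fx"],(uv[:,1]-c["cy"])/c["fy"],np.ones(len(uv))]@R
    o=-R.T@t
    return o+r*((z-o[2])/r[:,2])[:,None]
def proj(n,P):
    c,R,t=cam(n); q=np.atleast_2d(P)@R.T+t
    return np.c_[q[:,0]/q[:,2]*c["fx"]+c["cx"],q[:,1]/q[:,2]*c["fy"]+c["cy"]]
E
python3 - <<'E'
from h import *
p=cv2.imread("pics/top0.png"); d=np.load("pics/top0.npy"); C=cloud("top",d)
hsv=cv2.cvtColor(p,cv2.COLOR_BGR2HSV)
tab=C[300:440:10,200:400:10]; print("table z",np.nanmedian(tab[...,2]),tab[...,2].std())
def rect(m,z,name):
    m=m.astype(np.uint8); n,l,s,_=cv2.connectedComponentsWithStats(m)
    k=1+np.argmax(s[1:,4]); ys,xs=np.where(l==k)
    cs,_=cv2.findContours((l==k).astype(np.uint8),cv2.RETR_EXTERNAL,cv2.CHAIN_APPROX_NONE)
    w=ray("top",cs[0][:,0,:],z)[:,:2].astype(np.float32)
    print(name,s[k],cv2.minAreaRect(w),"zmed",np.median(C[ys,xs,2]),"box",cv2.boxPoints(cv2.minAreaRect(w)).round(1).tolist())
Z=C[...,2]; v,u=np.mgrid[0:480,0:640]
near=lambda a,b,c_,d_:(u>a)&(u<b)&(v>c_)&(v<d_)
rect(near(435,485,215,262)&(Z>38)&(Z<54),46,"block")
rect(near(200,395,205,300)&~((hsv[...,1]>150)&((hsv[...,0]<6)|(hsv[...,0]>174)))&(Z>5),12,"press")
for (a,b) in [((450,230),(475,245))]:
    print(Z[222:256:3,444:480:3].round(0).astype(int))
print(Z[215:290:5,210:345:5].round(0).astype(int))
E
```

```text
table z 0.15841825493962575 72.62246704986481
block [448 225  25  27 376] ((593.168701171875, -286.08331298828125), (37.03026580810547, 46.22563552856445), 58.645545959472656) zmed 45.85200738750953 box [[563.7999877929688, -289.8999938964844], [603.2999877929688, -313.8999938964844], [622.5, -282.29998779296875], [583.0999755859375, -258.20001220703125]]
press [  209   215   175    75 10203] ((574.0606689453125, 60.614105224609375), (132.33203125, 368.6583251953125), 4.160479545593262) zmed 18.02369670883855 box [[494.70001220703125, 239.6999969482422], [521.4000244140625, -128.0], [653.4000244140625, -118.4000015258789], [626.7000122070312, 249.3000030517578]]
[[  -3   -1    1    1   -1    0    0    0    0    0    4    1]
 [   0   -1   -1   -2    6   48    0    6    0    1 1217    1]
 [   0   -2    3    7   42   44   43   -4    1    2   -2    2]
 [  -3    0    4   31   48   44   44   44   45   -1    2    7]
 [   3    1   14   45   46   46   44   46   46   44    1   -2]
 [   5    4   35   47   49   46   39   46   44    1   -2   -1]
 [   1   16   49   49   47   47   46   47   46   -2
[... 1728 characters left out ...]
 [   0   47   51   70   66   54   47   33    9   13   17   12   17   10
    10   15   16   11   14   14   10   11   13    8   24   24   23]
 [   2   42   46   48   47   49   45   37   11    9   13   10   12   14
    13   12   13    9    9   13   13   10   15   12   23   18   27]
 [  -4   15   15    9   11   13    7   18   12   11   14   12   15   10
    15    6   13   17   12    9   11   11   13   10   22   23   22]
 [   6   17   10   11   13   11    8   13   14   12   15   14    9   11
    11   14   16   15   10   13   10   10   -2    4    0   -5    4]
 [  -2   20   13   13   15    9   13   13   15   11   10    6   -2    1
    -3    1    0   -2    0   -1   -1    3    1    0    0   -1   -2]]
```

Run:
```python
from h import *
p=cv2.imread("pics/top0.png"); d=np.load("pics/top0.npy"); C=cloud("top",d)
hsv=cv2.cvtColor(p,cv2.COLOR_BGR2HSV); Z=C[...,2]; v,u=np.mgrid[0:480,0:640]
near=lambda a,b,c_,d_:(u>a)&(u<b)&(v>c_)&(v<d_)
yaw=0.0726; ex=np.array([np.cos(yaw),np.sin(yaw)]); ey=np.array([-ex[1],ex[0]]); bed=np.array([574.8,50.6])
tob=lambda P:np.c_[(np.atleast_2d(P)[:,:2]-bed)@ex,(np.atleast_2d(P)[:,:2]-bed)@ey]
print("cam",-cam("top")[1].T@cam("top")[2])
def reg(m,z,name):
    m=m.astype(np.uint8); n,l,s,_=cv2.connectedComponentsWithStats(m)
    k=1+np.argmax(s[1:,4])
    cs,_=cv2.findContours((l==k).astype(np.uint8),cv2.RETR_EXTERNAL,cv2.CHAIN_APPROX_NONE)
    w=ray("top",cs[0][:,0,:],z); b=tob(w)
    r=cv2.minAreaRect(w[:,:2].astype(np.float32))
    print(name,"n",s[k][4],"rect",np.round(r[0],1),np.round(r[1],1),round(r[2],1),"bed x",b[:,0].min().round(1),b[:,0].max().round(1),"y",b[:,1].min().round(1),b[:,1].max().round(1),"ctr",tob(r[0]).round(1),"z",np.median(Z[l==k]).round(1))
reg(near(205,255,230,290)&(Z>92)&(Z<112),102,"bar")
reg(near(205,255,230,290)&(Z>57)&(Z<115),66,"disc")
reg(near(205,255,230,290)&(Z>40)&(Z<115),50,"housing")
o=(hsv[...,0]>5)&(hsv[...,0]<20)&(hsv[...,1]>180)&(hsv[...,2]>180)&near(295,320,235,262); reg(o,47,"orange")
w=(hsv[...,1]<60)&(hsv[...,2]>215)&near(320,390,205,285);reg(w,21,"dial")
g=(hsv[...,0]>45)&(hsv[...,0]<95)&(hsv[...,1]>80)&near(320,390,205,285);reg(g,22,"green")
r=((hsv[...,0]<8)|(hsv[...,0]>172))&(hsv[...,1]>120)&near(358,378,222,242);reg(r,22,"red")
for z,nm,a in ((47,"jaw",(264,290,235,266)),(47,"anvil",(298,318,235,266))):
    reg(near(*a)&(Z>40)&(Z<55),z,nm)
# base corners by plywood
print("bed proj",proj("top",[[*bed,14]]))
```

```text
cam [ 424.46122075   42.0893732  1217.02281269]
bar n 176 rect [562.9 199.7] [15.5 45.5] 55.6 bed x -21.2 19.7 y 131.6 167.2 ctr [[ -1.1 149.6]] z 101.6
disc n 437 rect [563.2 200.9] [47.  47.5] 44.8 bed x -24.2 25.2 y 126.6 173.9 ctr [[ -0.7 150.8]] z 72.9
housing n 1000 rect [562.8 199.7] [70.3 62.2] 4.5 bed x -36.2 33.9 y 118.3 180.8 ctr [[ -1.1 149.6]] z 52.2
orange n 51 rect [576.9  41.2] [ 8.4 25.3] 89.1 bed x -11.6 13.8 y -14.6 -6.1 ctr [[ 1.4 -9.5]] z 49.1
dial n 2790 rect [584.3 -64.2] [126.9 114.9] 4.4 bed x -62.4 64.7 y -172.8 -57.9 ctr [[   1.1 -115.2]] z 22.4Traceback (most recent call last):
  File "<stdin>", line 20, in <module>
  File "<stdin>", line 10, in reg
    return _wrapfunc(a, 'argmax', axis=axis, out=out, **kwds)
    return bound(*args, **kwds)
ValueError: attempt to get argmax of an empty sequence
```

Run:
```python
from h import *
p=cv2.imread("pics/top0.png"); d=np.load("pics/top0.npy"); C=cloud("top",d)
hsv=cv2.cvtColor(p,cv2.COLOR_BGR2HSV); Z=C[...,2]
yaw=0.0742; ex=np.array([np.cos(yaw),np.sin(yaw)]); ey=np.array([-ex[1],ex[0]]); bed=np.array([574.3,50.6])
# sample profile along the press axis at x=0, and x=+-12, z=47 plane
for x in (0,-10,10):
  pts=[[*(bed+ex*x+ey*y),47] for y in range(-60,75,3)]
  uv=proj("top",pts).round().astype(int)
  print(x,[(y,int(Z[b,a].round()),*[int(i) for i in p[b,a]]) for y,(a,b) in zip(range(-60,75,3),uv)])
print(hsv[240:250,365:380].tolist()[3][:10])
```

```text
0 [(-60, 25, 62, 75, 100), (-57, 32, 65, 88, 116), (-54, 14, 88, 105, 131), (-51, 41, 101, 111, 129), (-48, 44, 105, 110, 126), (-45, 42, 106, 112, 131), (-42, 43, 102, 107, 125), (-39, 24, 106, 152, 197), (-36, 15, 115, 173, 228), (-33, 15, 97, 112, 129), (-30, 14, 98, 104, 126), (-27, 12, 102, 110, 129), (-24, 17, 95, 109, 128), (-21, 14, 100, 111, 130), (-18, 47, 147, 162, 210), (-15, 45, 96, 151, 241), (-12, 52, 25, 144, 252), (-9, 52, 18, 140, 251), (-6, 49, 118, 171, 251), (-3, 48, 173, 200, 239), (0, 44, 174, 184, 204), (3, 15, 153, 163, 178), (6, 17, 154, 164, 181), (9, 17, 153, 163, 179), (12, 15, 154, 162, 181), (15, 11, 159, 167, 180), (18, 15, 157, 166, 183), (21, 18, 154, 166, 181), (24, 15, 157, 167, 184), (27, 17, 158, 165, 184), (30, 9, 105, 115, 133), (33, 14, 90, 97, 118), (36, 13, 95, 101, 127), (39, 12, 99, 106, 128), (42, 13, 93, 102, 123), (45, 13, 137, 143, 161), (48, 47, 187, 193, 211), (51, 47, 223, 227, 237), (54, 48, 221, 224, 233), (57, 47, 217, 223, 233), (60, 46, 219, 225, 235), (63, 49, 224, 227, 236), (66, 46, 217, 222, 232), (69, 51, 197, 202, 222), (
[... 1729 characters left out ...]
), (9, 13, 156, 165, 183), (12, 16, 152, 165, 179), (15, 17, 154, 161, 180), (18, 14, 153, 167, 182), (21, 13, 159, 169, 185), (24, 17, 158, 168, 184), (27, 15, 144, 155, 171), (30, 14, 101, 110, 130), (33, 19, 99, 109, 128), (36, 16, 103, 112, 131), (39, 15, 100, 107, 130), (42, 16, 99, 106, 125), (45, 15, 108, 115, 137), (48, 51, 219, 225, 237), (51, 45, 220, 226, 234), (54, 46, 219, 223, 232), (57, 47, 216, 223, 230), (60, 48, 217, 223, 232), (63, 45, 225, 229, 238), (66, 43, 221, 224, 235), (69, 34, 200, 210, 229), (72, 35, 205, 211, 233)]
[[19, 28, 243], [31, 39, 196], [50, 54, 160], [56, 58, 146], [52, 68, 143], [56, 64, 143], [55, 65, 148], [55, 60, 148], [54, 66, 144], [55, 62, 143]]
```

Run:
```python
from h import *
yaw=0.0742; ex=np.array([np.cos(yaw),np.sin(yaw)]); ey=np.array([-ex[1],ex[0]]); bed=np.array([574.3,50.6])
# rectified at z=14, 4px/mm ; x up, y left
for n in("top","scene"):
    p=cv2.imread(f"pics/{n}0.png")
    Y,X=np.meshgrid(np.arange(100,-70,-.25),np.arange(45,-45,-.25))
    P=bed+X[...,None]*ex+Y[...,None]*ey
    uv=proj(n,np.c_[P.reshape(-1,2),np.full(X.size,14.)]).reshape(*X.shape,2).astype(np.float32)
    r=cv2.remap(p,uv[...,0],uv[...,1],cv2.INTER_CUBIC)
    for y in range(-60,100,10): cv2.putText(r,str(y),(int((100-y)*4)-8,12),0,.35,(255,255,255),1); cv2.line(r,(int((100-y)*4),14),(int((100-y)*4),18),(255,255,255),1)
    for x in range(-40,45,10): cv2.putText(r,str(x),(0,int((45-x)*4)),0,.35,(255,255,255),1)
    cv2.imwrite(f"pics/bed_{n}.png",r)
```

```text
(no output)
```

View pics/bed_top.png

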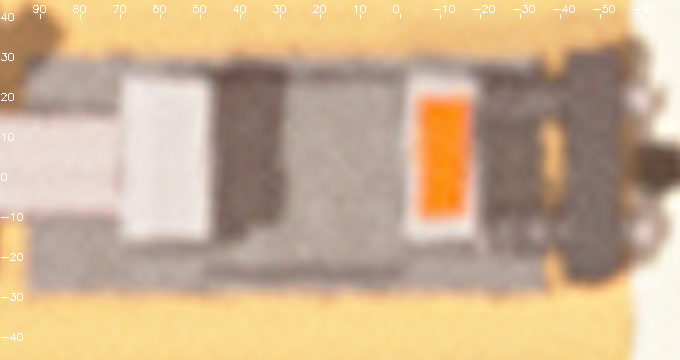

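View pics/bed_scene.png

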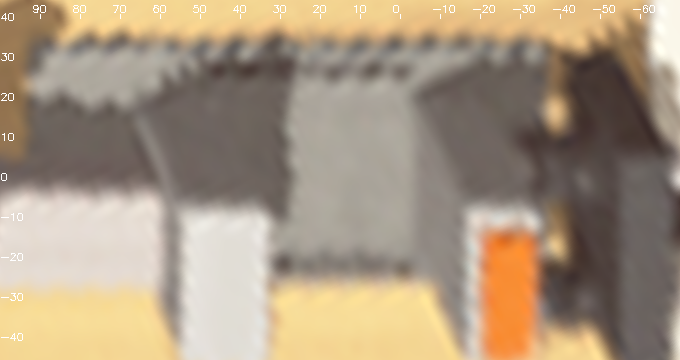

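The bed plate and black lines put the bed middle near world (574, 73). The jaw-to-anvil gap measures about 47 mm (44–50 expected), the bar's long axis points −34°, and the block is at (593.5, −286.5) with its long side at −31.3°. Now I'll move above the block.

```bash
python3 -m crank '[{"x":0.6,"y":0.4,"z":-0.1,"rz":0.7,"fingers":0},{"x":0.9,"y":0.56,"z":-0.2,"rz":0.9,"fingers":0},{"x":0.9,"y":0.56,"z":-0.2,"rz":0.9,"fingers":0},{"x":0.9,"y":0.56,"z":-0.2,"rz":0.9,"fingers":0},{"x":0.9,"y":0.56,"z":-0.2,"rz":0.9,"fingers":0}]' 20
```

```text
validation failed for argument at $[0]...
```

```bash
python3 -m crank '[{"x":0.6,"y":0.4,"z":-0.1,"rx":0,"ry":0,"rz":0.7,"fingers":0},{"x":0.9,"y":0.56,"z":-0.2,"rx":0,"ry":0,"rz":0.9,"fingers":0},{"x":0.9,"y":0.56,"z":-0.2,"rx":0,"ry":0,"rz":0.9,"fingers":0},{"x":0.9,"y":0.56,"z":-0.2,"rx":0,"ry":0,"rz":0.9,"fingers":0},{"x":0.9,"y":0.56,"z":-0.2,"rx":0,"ry":0,"rz":0.9,"fingers":0}]' 20
```

```text
t: 0.6
tool_pos: [367.8, -423.1, 187.1]
tool_rot: [-3.141, 0.003, 0.677]
ft_force: [-0.0, -1.5, -0.7]
opening: 84.9
```

```bash
python3 -m crank '[{"x":0.95,"y":0.57,"z":-0.2,"rx":0,"ry":0,"rz":0.85,"fingers":0},{"x":0.95,"y":0.57,"z":-0.2,"rx":0,"ry":0,"rz":0.85,"fingers":0},{"x":0.95,"y":0.57,"z":-0.2,"rx":0,"ry":0,"rz":0.85,"fingers":0},{"x":0.95,"y":0.57,"z":-0.2,"rx":0,"ry":0,"rz":0.85,"fingers":0},{"x":0.7,"y":0.45,"z":-0.1,"rx":0,"ry":0,"rz":0.6,"fingers":0}]' 20
```

```text
t: 1.1
tool_pos: [572.4, -296.1, 145.0]
tool_rot: [-3.139, 0.004, 1.042]
ft_force: [0.6, 0.1, 0.5]
opening: 85.5
```

```bash
python3 -m crank '[{"x":0.42,"y":0.19,"z":-0.3,"rx":0,"ry":0,"rz":-0.2,"fingers":0},{"x":0,"y":0,"z":-0.5,"rx":0,"ry":0,"rz":0,"fingers":0},{"x":0,"y":0,"z":0,"rx":0,"ry":0,"rz":0,"fingers":0}]' 20
```

```text
t: 1.4
tool_pos: [598.2, -279.5, 101.5]
tool_rot: [-3.137, 0.001, 1.034]
ft_force: [-0.4, 0.2, 0.9]
opening: 85.5
```

```bash
python3 -m crank '[{"x":-0.09,"y":-0.15,"z":-0.3,"rx":0,"ry":0,"rz":-0.12,"fingers":0},{"x":0,"y":0,"z":-0.3,"rx":0,"ry":0,"rz":0,"fingers":0},{"x":0,"y":0,"z":0,"rx":0,"ry":0,"rz":0,"fingers":0}]' 20
python3 - <<'E'
from h import *
p,d=vision.snapshot("top"); cv2.imwrite("pics/top1.png",p)
p2,d=vision.snapshot("scene")
a=cv2.resize(p[190:290,400:520],None,fx=3.3,fy=3.3); b=cv2.resize(p2[170:270,160:280],None,fx=3.3,fy=3.3)
cv2.imwrite("pics/pick1.png",np.hstack([a,b])); print(get_obs()["joint_pos"].round(2))
E
```

```text
t: 1.7
tool_pos: [593.6, -287.7, 72.2]
tool_rot: [-3.138, 0.0, 1.023]
ft_force: [0.2, -0.1, 0.4]
opening: 85.5
[ 0.46  1.03 -0.14  1.28  0.16  0.84 -0.26]
```

View pics/pick1.png

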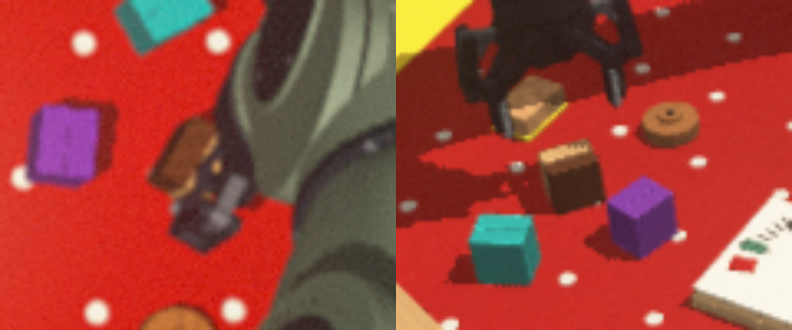

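The block stands upright and the open fingers straddle it, with the purple and turquoise blocks well clear. I'll descend and grip.

```bash
python3 -m crank '[{"x":0,"y":0.02,"z":-0.5,"rx":0,"ry":0,"rz":0,"fingers":0},{"x":0,"y":0,"z":-0.5,"rx":0,"ry":0,"rz":0,"fingers":0},{"x":0,"y":0,"z":-0.15,"rx":0,"ry":0,"rz":0,"fingers":0},{"x":0,"y":0,"z":0,"rx":0,"ry":0,"rz":0,"fingers":0}]' 20
```

```text
t: 2.2
tool_pos: [596.7, -287.9, 19.9]
tool_rot: [3.137, -0.001, 1.023]
ft_force: [-0.7, 0.3, -0.1]
opening: 85.6
```

```bash
python3 -m crank '[{"x":-0.06,"y":0.02,"z":-0.1,"rx":0,"ry":0,"rz":0,"fingers":0},{"x":0,"y":0,"z":0,"rx":0,"ry":0,"rz":0,"fingers":0.3},{"x":0,"y":0,"z":0,"rx":0,"ry":0,"rz":0,"fingers":0.6},{"x":0,"y":0,"z":0,"rx":0,"ry":0,"rz":0,"fingers":0.8},{"x":0,"y":0,"z":0,"rx":0,"ry":0,"rz":0,"fingers":0.8}]' 25
```

```text
t: 2.7
tool_pos: [595.1, -287.5, 18.8]
tool_rot: [3.132, -0.001, 1.023]
ft_force: [0.1, -0.6, -1.4]
opening: 43.5
```

```bash
python3 -m crank '[{"x":0,"y":0,"z":0,"rx":0,"ry":0,"rz":0,"fingers":1},{"x":0,"y":0,"z":0,"rx":0,"ry":0,"rz":0,"fingers":1},{"x":0,"y":0,"z":0,"rx":0,"ry":0,"rz":0,"fingers":1}]' 25
```

```text
t: 3.0
tool_pos: [595.1, -287.5, 19.0]
tool_rot: [3.132, -0.001, 1.023]
ft_force: [-0.3, 0.1, -0.6]
opening: 43.6
```

Opening is 43.6 mm, so it holds the 44 mm side. I'll lift and carry.

```bash
python3 -m crank '[{"x":0,"y":0,"z":0.4,"rx":0,"ry":0,"rz":0,"fingers":1},{"x":0,"y":0,"z":0.6,"rx":0,"ry":0,"rz":0,"fingers":1},{"x":0,"y":0,"z":0.8,"rx":0,"ry":0,"rz":0,"fingers":1},{"x":0,"y":0.3,"z":0.3,"rx":0,"ry":0,"rz":0.3,"fingers":1},{"x":-0.05,"y":0.6,"z":0.1,"rx":0,"ry":0,"rz":0.6,"fingers":1}]' 25 && python3 -m crank '[{"x":-0.05,"y":0.8,"z":0,"rx":0,"ry":0,"rz":0.8,"fingers":1},{"x":-0.05,"y":0.8,"z":0,"rx":0,"ry":0,"rz":0.8,"fingers":1},{"x":-0.05,"y":0.8,"z":0,"rx":0,"ry":0,"rz":0.8,"fingers":1},{"x":-0.05,"y":0.8,"z":0,"rx":0,"ry":0,"rz":0.8,"fingers":1},{"x":-0.05,"y":0.8,"z":0,"rx":0,"ry":0,"rz":0.8,"fingers":1}]' 25
```

```text
t: 3.5
tool_pos: [590.5, -244.1, 130.6]
tool_rot: [3.135, 0.001, 1.099]
ft_force: [0.8, 1.4, -2.0]
opening: 43.5
t: 4.0
tool_pos: [575.7, -36.4, 131.0]
tool_rot: [3.134, 0.0, 1.463]
ft_force: [0.3, 0.7, -1.1]
opening: 43.4
```

```bash
python3 -m crank '[{"x":0,"y":0.8,"z":0,"rx":0,"ry":0,"rz":0.8,"fingers":1},{"x":0,"y":0.7,"z":0,"rx":0,"ry":0,"rz":0.7,"fingers":1},{"x":0,"y":0.3,"z":0,"rx":0,"ry":0,"rz":0.3,"fingers":1},{"x":0,"y":0,"z":0,"rx":0,"ry":0,"rz":0,"fingers":1},{"x":0,"y":0,"z":0,"rx":0,"ry":0,"rz":0,"fingers":1}]' 25
```

```text
t: 4.5
tool_pos: [573.1, 64.5, 130.1]
tool_rot: [3.135, -0.002, 1.639]
ft_force: [0.3, -0.4, -0.2]
opening: 43.5
```

```bash
python3 -m crank '[{"x":0.02,"y":0.17,"z":-0.3,"rx":0,"ry":0,"rz":0.11,"fingers":1},{"x":0,"y":0,"z":-0.5,"rx":0,"ry":0,"rz":0,"fingers":1},{"x":0,"y":0,"z":0,"rx":0,"ry":0,"rz":0,"fingers":1},{"x":0,"y":0,"z":0,"rx":0,"ry":0,"rz":0,"fingers":1}]' 25
python3 - <<'E'
from h import *
p,d=vision.snapshot("top"); cv2.imwrite("pics/top2.png",p); np.save("pics/top2.npy",d)
p2,d2=vision.snapshot("scene");cv2.imwrite("pics/scene2.png",p2)
a=cv2.resize(p[200:300,230:350],None,fx=3.3,fy=3.3); b=cv2.resize(p2[200:300,270:390],None,fx=3.3,fy=3.3)
cv2.imwrite("pics/place1.png",np.hstack([a,b])); print(get_obs()["joint_pos"].round(2),get_obs()["tool_pos"].round(1))
E
```

```text
t: 4.9
tool_pos: [574.3, 70.0, 87.3]
tool_rot: [3.136, -0.001, 1.643]
ft_force: [0.2, -0.8, 0.6]
opening: 43.9
[-0.07  0.91 -0.21  1.62  0.28  0.63 -0.36] [574.3  70.   87.7]
```

View pics/place1.png

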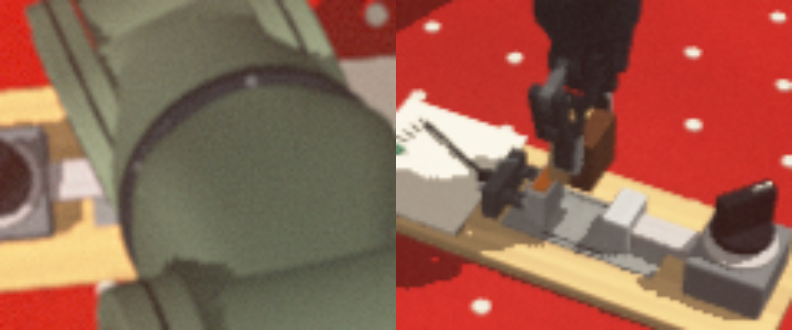

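The scene view shows the block hanging upright in the gripper above the bed, dark ply towards the knob. I'll check its pose by projecting the expected corners.

Run:
```python
from h import *
p=cv2.imread("pics/scene2.png")
o=get_obs(); t=o["tool_pos"]; yaw=o["tool_rot"][2]-np.pi/2
ex=np.array([np.cos(yaw),np.sin(yaw)]); ey=np.array([-ex[1],ex[0]])
big=cv2.resize(p[200:300,270:390],None,fx=6,fy=6,interpolation=cv2.INTER_CUBIC)
P=[[*(t[:2]+sx*22*ex+sy*18*ey),t[2]-19+z] for z in(0,46) for sx in(-1,1) for sy in(-1,1)]
for q in proj("scene",P): cv2.circle(big,tuple(int(round((a-b+.5)*6)) for a,b in zip(q,(270,200))),4,(255,255,0),1)
# target footprint on bed
yb=0.079; fx=np.array([np.cos(yb),np.sin(yb)]); fy=np.array([-fx[1],fx[0]]); bed=np.array([573.9,73.1])
for sx in(-1,1):
  for y in(-25.5,23.6,-23.6,25.5):
    q=proj("scene",[[*(bed+sx*24.5*fx+y*fy),14]])[0]
    cv2.circle(big,tuple(int(round((a-b+.5)*6)) for a,b in zip(q,(270,200))),3,(0,255,0),-1)
for sx in(-1,1):
  for y in(23.6,-23.6):
    q=proj("scene",[[*(bed+sx*20*fx+y*fy),47]])[0]
    cv2.circle(big,tuple(int(round((a-b+.5)*6)) for a,b in zip(q,(270,200))),3,(255,0,255),-1)
cv2.imwrite("pics/place2.png",big)
```

```text
(no output)
```

View pics/place2.png

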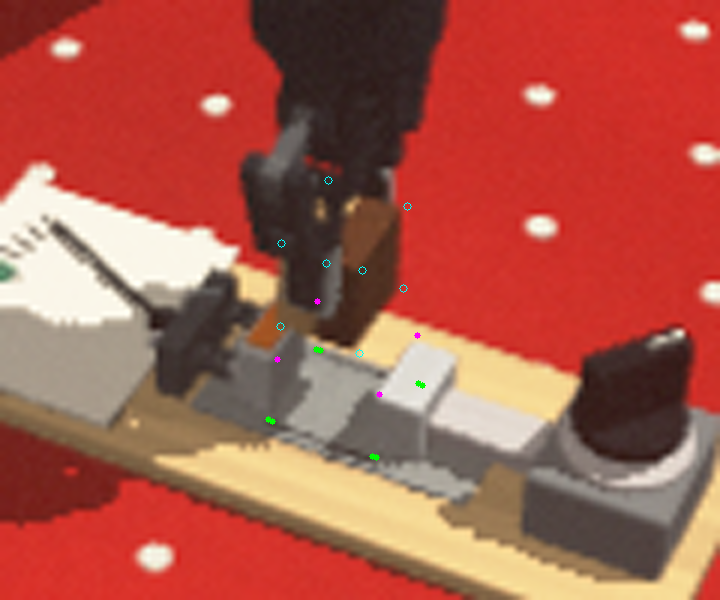

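Run:
```python
from h import *
p=cv2.imread("pics/scene2.png")
big=cv2.resize(p[225:265,305:355],None,fx=15,fy=15,interpolation=cv2.INTER_NEAREST)
o=get_obs(); t=o["tool_pos"]; yaw=o["tool_rot"][2]-np.pi/2
ex=np.array([np.cos(yaw),np.sin(yaw)]); ey=np.array([-ex[1],ex[0]])
P=[[*(t[:2]+sx*22*ex+sy*18*ey),t[2]-19+z] for z in(0,46) for sx in(-1,1) for sy in(-1,1)]
Q=proj("scene",P); print(Q.round(1))
for q in Q: cv2.circle(big,tuple(int(round((a-b+.5)*15)) for a,b in zip(q,(305,225))),5,(255,255,0),2)
cv2.imwrite("pics/place3.png",big)
```

```text
[[323.8 243.3]
 [336.6 247.6]
 [316.2 253.8]
 [329.3 258.3]
 [324.1 229.6]
 [337.3 233.8]
 [316.3 240. ]
 [329.8 244.5]]
```

View pics/place3.png

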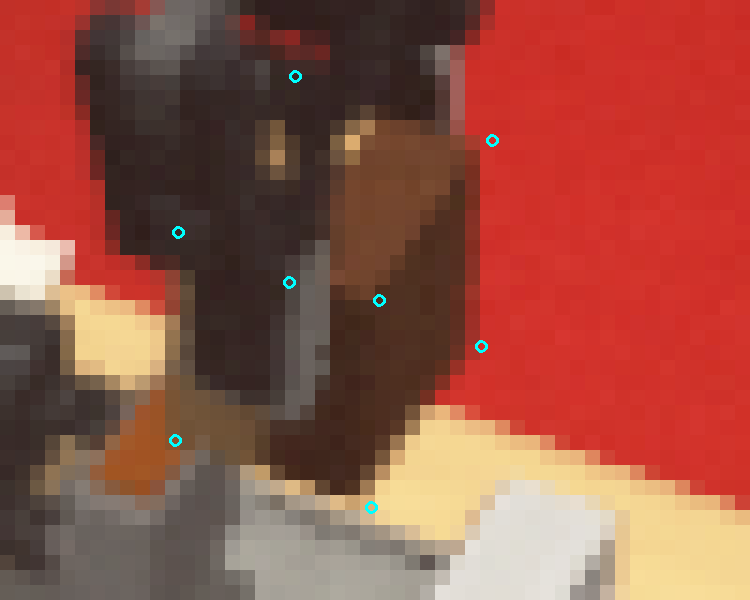

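The block reads about 2 mm towards −y of the expected corners: the near bottom corner is at zoom (365,495) against a predicted (371,507). I'll shift the target for that and descend partway.

```bash
python3 -m crank '[{"x":0,"y":0.1,"z":-0.1,"rx":0,"ry":0,"rz":0.06,"fingers":1},{"x":0,"y":0,"z":-0.2,"rx":0,"ry":0,"rz":0,"fingers":1},{"x":0,"y":0,"z":-0.1,"rx":0,"ry":0,"rz":0,"fingers":1},{"x":0,"y":0,"z":0,"rx":0,"ry":0,"rz":0,"fingers":1}]' 25
python3 - <<'E'
from h import *
p,_=vision.snapshot("scene")
big=cv2.resize(p[225:275,305:365],None,fx=12,fy=12,interpolation=cv2.INTER_NEAREST)
o=get_obs(); t=o["tool_pos"]; yaw=o["tool_rot"][2]-np.pi/2; print(t.round(1),o["tool_rot"].round(3))
ex=np.array([np.cos(yaw),np.sin(yaw)]); ey=np.array([-ex[1],ex[0]])
P=[[*(t[:2]+sx*22*ex+sy*18*ey),t[2]-19+z] for z in(0,46) for sx in(-1,1) for sy in(-1,1)]
Q=proj("scene",P)
for q in Q: cv2.circle(big,tuple(int(round((a-b+.5)*12)) for a,b in zip(q,(305,225))),5,(255,255,0),2)
cv2.imwrite("pics/place4.png",big)
E
```

```text
t: 5.4
tool_pos: [575.0, 75.4, 67.4]
tool_rot: [3.133, -0.001, 1.648]
ft_force: [-0.1, 0.0, -0.5]
opening: 43.6
[575.1  75.3  67.7] [ 3.133e+00 -1.000e-03  1.648e+00]
```

View pics/place4.png

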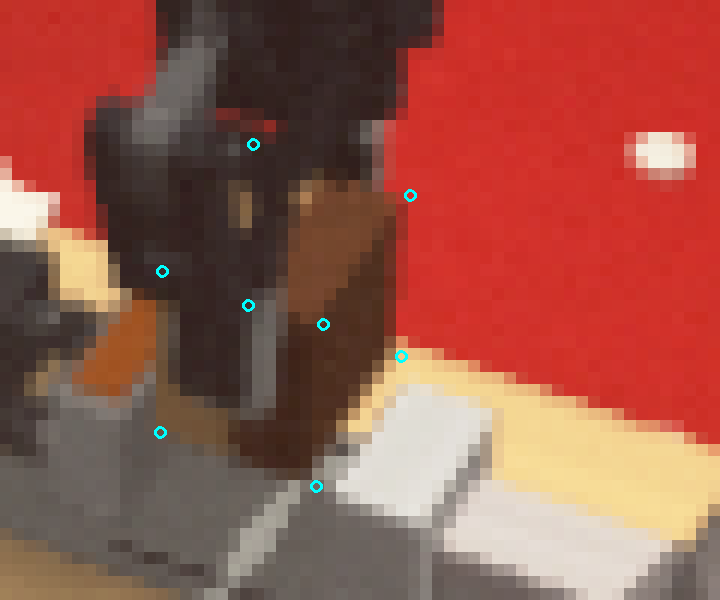

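```bash
python3 -m crank '[{"x":0,"y":0.03,"z":-0.1,"rx":0,"ry":0,"rz":0,"fingers":1},{"x":0,"y":0,"z":-0.2,"rx":0,"ry":0,"rz":0,"fingers":1},{"x":0,"y":0,"z":-0.1,"rx":0,"ry":0,"rz":0,"fingers":1},{"x":0,"y":0,"z":0,"rx":0,"ry":0,"rz":0,"fingers":1}]' 25
python3 - <<'E'
from h import *
p,_=vision.snapshot("scene")
big=cv2.resize(p[225:275,305:365],None,fx=12,fy=12,interpolation=cv2.INTER_NEAREST)
o=get_obs(); t=o["tool_pos"]; yaw=o["tool_rot"][2]-np.pi/2; print(t.round(1),o["tool_rot"].round(3))
cv2.imwrite("pics/place5.png",big)
E
```

```text
t: 5.85
tool_pos: [575.1, 76.9, 46.1]
tool_rot: [3.133, -0.001, 1.648]
ft_force: [0.3, -0.1, -0.4]
opening: 43.6
[575.2  76.8  46.4] [ 3.133e+00 -1.000e-03  1.648e+00]
```

View pics/place5.png

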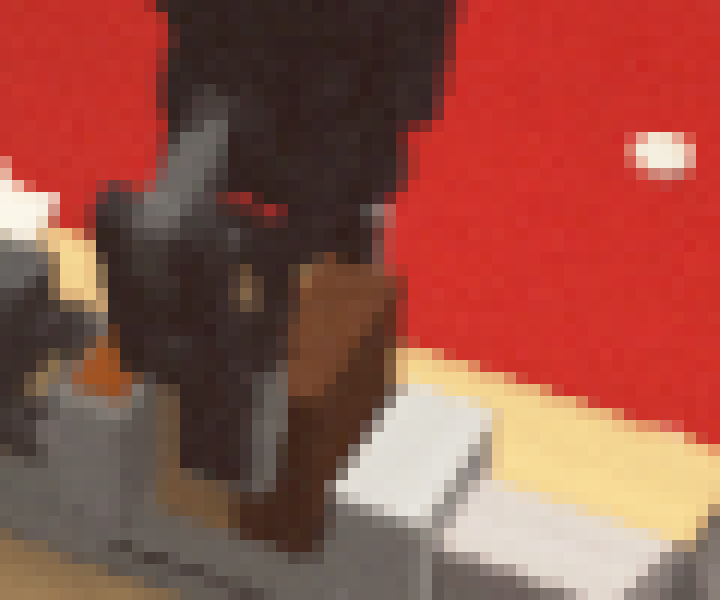

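The block's bottom is now in the gap between anvil and jaw, with no contact force. I'll lower it slowly onto the bed.

```bash
python3 -m crank '[{"x":0,"y":0,"z":-0.1,"rx":0,"ry":0,"rz":0,"fingers":1},{"x":0,"y":0,"z":-0.08,"rx":0,"ry":0,"rz":0,"fingers":1},{"x":0,"y":0,"z":0,"rx":0,"ry":0,"rz":0,"fingers":1}]' 25
```

```text
t: 6.2
tool_pos: [575.4, 76.8, 36.9]
tool_rot: [3.132, -0.001, 1.648]
ft_force: [-0.2, -0.5, -0.3]
opening: 43.5
```

```bash
python3 -m crank '[{"x":0,"y":0,"z":-0.04,"rx":0,"ry":0,"rz":0,"fingers":1},{"x":0,"y":0,"z":-0.02,"rx":0,"ry":0,"rz":0,"fingers":1},{"x":0,"y":0,"z":0,"rx":0,"ry":0,"rz":0,"fingers":1}]' 25
```

```text
t: 6.5
tool_pos: [575.5, 76.8, 33.7]
tool_rot: [3.132, -0.001, 1.648]
ft_force: [0.1, 0.1, -0.3]
opening: 43.9
```

```bash
python3 -m crank '[{"x":0,"y":0,"z":-0.02,"rx":0,"ry":0,"rz":0,"fingers":1},{"x":0,"y":0,"z":0,"rx":0,"ry":0,"rz":0,"fingers":1}]' 25
```

```text
t: 6.7
tool_pos: [575.6, 76.8, 32.8]
tool_rot: [3.132, -0.001, 1.648]
ft_force: [-0.7, 0.2, -0.4]
opening: 43.7
```

```bash
python3 -m crank '[{"x":0,"y":0,"z":-0.03,"rx":0,"ry":0,"rz":0,"fingers":1},{"x":0,"y":0,"z":0,"rx":0,"ry":0,"rz":0,"fingers":1}]' 25
```

```text
t: 6.9
tool_pos: [575.9, 76.9, 32.6]
tool_rot: [3.131, -0.001, 1.648]
ft_force: [-0.3, -0.7, -0.3]
opening: 43.5
```

```bash
python3 -m crank '[{"x":0,"y":0,"z":-0.04,"rx":0,"ry":0,"rz":0,"fingers":1},{"x":0,"y":0,"z":0,"rx":0,"ry":0,"rz":0,"fingers":1}]' 25
python3 - <<'E'
from h import *
p,_=vision.snapshot("scene"); o=get_obs(); print(o["tool_pos"],o["ft_force"])
big=cv2.resize(p[225:275,305:365],None,fx=12,fy=12,interpolation=cv2.INTER_NEAREST)
cv2.imwrite("pics/place6.png",big)
E
```

```text
t: 7.1
tool_pos: [576.3, 76.9, 32.1]
tool_rot: [3.129, -0.001, 1.648]
ft_force: [0.8, 0.1, -1.2]
opening: 43.8
[576.33821839  76.97984143  32.06884239] [ 0.20065298  0.27591766 -0.74813113]
```

View pics/place6.png

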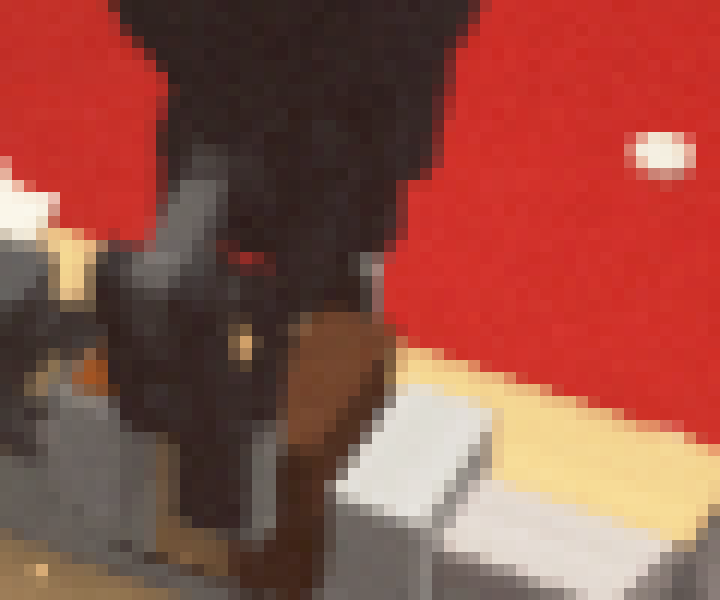

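```bash
python3 -m crank '[{"x":0,"y":0,"z":0,"rx":0,"ry":0,"rz":0,"fingers":0.45},{"x":0,"y":0,"z":0,"rx":0,"ry":0,"rz":0,"fingers":0.3},{"x":0,"y":0,"z":0,"rx":0,"ry":0,"rz":0,"fingers":0.2},{"x":0,"y":0,"z":0,"rx":0,"ry":0,"rz":0,"fingers":0.2}]' 25
```

```text
t: 7.55
tool_pos: [576.3, 77.0, 31.6]
tool_rot: [3.129, -0.001, 1.648]
ft_force: [-1.0, -0.5, -0.2]
opening: 68.5
```

```bash
python3 -m crank '[{"x":0,"y":0,"z":0.4,"rx":0,"ry":0,"rz":0,"fingers":0.2},{"x":0,"y":0,"z":0.8,"rx":0,"ry":0,"rz":0,"fingers":0.2},{"x":0,"y":0,"z":0.8,"rx":0,"ry":0,"rz":0,"fingers":0.2},{"x":0,"y":0.3,"z":0.4,"rx":0,"ry":0,"rz":0.6,"fingers":0.2},{"x":0,"y":0.6,"z":0,"rx":0,"ry":0,"rz":0.8,"fingers":0.2}]' 20
python3 - <<'E'
from h import *
p,_=vision.snapshot("scene"); q,_=vision.snapshot("top"); cv2.imwrite("pics/top7.png",q)
a=cv2.resize(p[215:275,285:355],None,fx=8,fy=8,interpolation=cv2.INTER_CUBIC)
cv2.imwrite("pics/place7.png",a); print(get_obs()["joint_pos"].round(2))
E
```

```text
t: 8.05
tool_pos: [575.5, 118.9, 155.3]
tool_rot: [3.132, 0.002, 1.767]
ft_force: [0.6, 0.8, -1.3]
opening: 68.4
[-0.13  0.83 -0.27  1.54  0.28  0.81 -0.31]
```

View pics/place7.png

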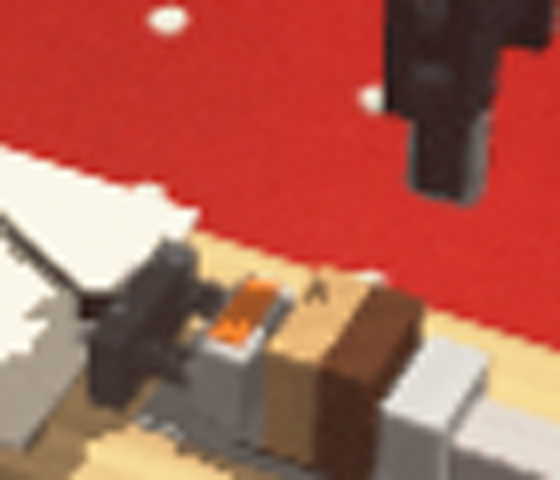

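The block stands upright between anvil and jaw, released. I'll check its alignment in the top view.

Run:
```python
import cv2
p=cv2.imread("pics/top7.png")
cv2.imwrite("pics/t7.png",cv2.resize(p[205:300,200:390],None,fx=4.2,fy=4.2,interpolation=cv2.INTER_CUBIC))
```

```text
(no output)
```

View pics/t7.png

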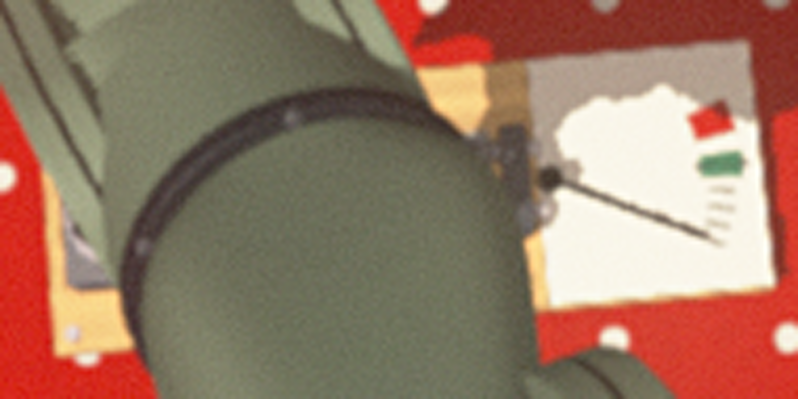

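Run:
```python
from h import *
Q=np.array([[372,373],[421,300],[265,343],[320,272]])/8+[285,215]-0.5
W=ray("scene",Q,60)[:,:2]
yb=0.079; fx=np.array([np.cos(yb),np.sin(yb)]); fy=np.array([-fx[1],fx[0]]); bed=np.array([573.9,73.1])
print(np.c_[(W-bed)@fx,(W-bed)@fy].round(1))
J=ray("scene",np.array([[385,398],[430,335],[255,353],[205,340]])/8+[285,215]-0.5,47)[:,:2]
print(np.c_[(J-bed)@fx,(J-bed)@fy].round(1))
```

```text
[[ 21.1  19.2]
 [-16.   19.4]
 [ 23.8 -16.3]
 [-13.6 -14.8]]
[[ 17.2  22.3]
 [-15.3  23.4]
 [ 17.  -22.9]
 [ 18.7 -39.8]]
```

Block x offset is about +2.5 mm against the jaw, inside the ±8 limit; I'll verify later from the top. The needle is still at zero. Next I'll go above the knob.

```bash
python3 -m crank '[{"x":-0.05,"y":0.4,"z":0,"rx":0,"ry":0,"rz":1,"fingers":0.4},{"x":-0.05,"y":0.4,"z":0,"rx":0,"ry":0,"rz":1,"fingers":0.4},{"x":-0.05,"y":0.3,"z":0,"rx":0,"ry":0,"rz":1,"fingers":0.4},{"x":-0.05,"y":0.2,"z":0,"rx":0,"ry":0,"rz":1,"fingers":0.4},{"x":0,"y":0.1,"z":0,"rx":0,"ry":0,"rz":1,"fingers":0.4}]' 20 && python3 -m crank '[{"x":0,"y":0,"z":0,"rx":0,"ry":0,"rz":1,"fingers":0.4},{"x":0,"y":0,"z":0,"rx":0,"ry":0,"rz":1,"fingers":0.4},{"x":0,"y":0,"z":0,"rx":0,"ry":0,"rz":0.9,"fingers":0.4},{"x":0,"y":0,"z":0,"rx":0,"ry":0,"rz":0,"fingers":0.4}]' 20; python3 -c "
from workcell import get_obs;print(get_obs()['joint_pos'].round(2))"
```

```text
t: 8.65
tool_pos: [563.3, 195.2, 152.1]
tool_rot: [3.135, -0.001, 2.223]
ft_force: [0.6, -0.5, 0.2]
opening: 51.4
t: 9.05
tool_pos: [562.7, 195.0, 150.7]
tool_rot: [3.137, -0.002, 2.488]
ft_force: [0.1, 0.2, 0.5]
opening: 51.3
[-0.16  0.86 -0.46  1.5   0.45  0.88  0.14]
```

```bash
python3 -m crank '[{"x":0,"y":0.1,"z":-0.3,"rx":0,"ry":0,"rz":0.6,"fingers":0.4},{"x":0,"y":0,"z":0,"rx":0,"ry":0,"rz":0,"fingers":0.4}]' 20
python3 - <<'E'
from h import *
p,_=vision.snapshot("scene"); q,_=vision.snapshot("top"); cv2.imwrite("pics/top8.png",q)
o=get_obs(); print(o["tool_pos"].round(1),o["tool_rot"].round(3))
big=cv2.resize(p[215:315,325:425],None,fx=6,fy=6,interpolation=cv2.INTER_CUBIC)
t=o["tool_pos"]; 
for z in (t[2],102,60):
    c=proj("scene",[[t[0],t[1],z]])[0]; cv2.circle(big,tuple(int(round((a-b+.5)*6)) for a,b in zip(c,(325,215))),3,(0,255,0),-1)
ya=np.deg2rad(-34.4)
for s in(-23,23):
    c=proj("scene",[[562.9+s*np.cos(ya),199.7+s*np.sin(ya),102]])[0]; cv2.circle(big,tuple(int(round((a-b+.5)*6)) for a,b in zip(c,(325,215))),3,(255,255,0),-1)
cv2.imwrite("pics/knob1.png",big)
E
```

```text
t: 9.25
tool_pos: [562.5, 199.9, 134.2]
tool_rot: [3.138, -0.002, 2.539]
ft_force: [-0.2, 0.3, 1.0]
opening: 51.3
[563.2 199.7 135.9] [ 3.136e+00 -1.000e-03  2.537e+00]
```

View pics/knob1.png

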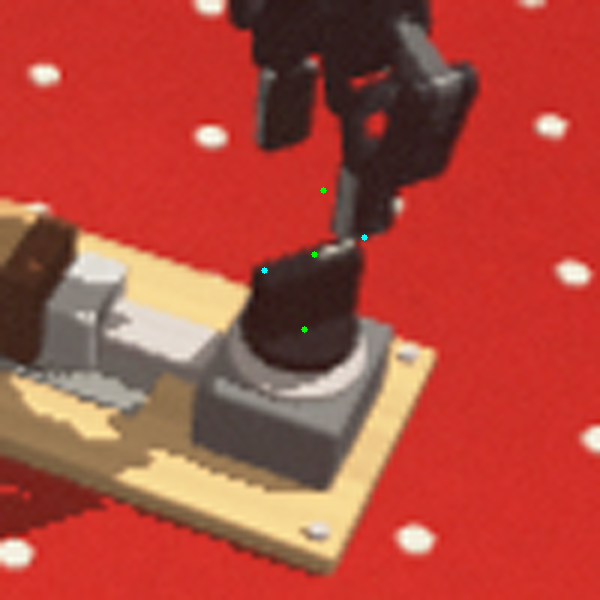

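The bar's top edge runs from (256,272) to (356,240) in the zoom, with the fingers symmetric about it, so I'll descend.

```bash
python3 -m crank '[{"x":0,"y":0,"z":-0.4,"rx":0,"ry":0,"rz":0,"fingers":0.4},{"x":0,"y":0,"z":-0.4,"rx":0,"ry":0,"rz":0,"fingers":0.4},{"x":0,"y":0,"z":-0.2,"rx":0,"ry":0,"rz":0,"fingers":0.4},{"x":0,"y":0,"z":0,"rx":0,"ry":0,"rz":0,"fingers":0.4}]' 20
```

```text
t: 9.75
tool_pos: [563.9, 199.8, 85.7]
tool_rot: [3.135, 0.001, 2.532]
ft_force: [-0.7, 0.5, -0.9]
opening: 51.7
```

```bash
python3 -m crank '[{"x":-0.02,"y":0,"z":-0.2,"rx":0,"ry":0,"rz":0.1,"fingers":0.4},{"x":0,"y":0,"z":0,"rx":0,"ry":0,"rz":0,"fingers":0.6},{"x":0,"y":0,"z":0,"rx":0,"ry":0,"rz":0,"fingers":0.72},{"x":0,"y":0,"z":0,"rx":0,"ry":0,"rz":0,"fingers":0.72}]' 20
```

```text
t: 10.15
tool_pos: [563.6, 200.2, 76.9]
tool_rot: [3.133, 0.002, 2.54]
ft_force: [0.0, 0.0, 0.3]
opening: 24.2
```

```bash
python3 -m crank '[{"x":-0.01,"y":0,"z":-0.07,"rx":0,"ry":0,"rz":0,"fingers":0.8},{"x":0,"y":0,"z":0,"rx":0,"ry":0,"rz":0,"fingers":0.86},{"x":0,"y":0,"z":0,"rx":0,"ry":0,"rz":0,"fingers":0.9},{"x":0,"y":0,"z":0,"rx":0,"ry":0,"rz":0,"fingers":1}]' 20
```

```text
t: 10.55
tool_pos: [564.1, 201.3, 73.8]
tool_rot: [3.129, 0.003, 2.541]
ft_force: [-0.3, 0.5, 1.5]
opening: 13.8
```

Gripped at 13.8 mm with small forces. I'll start turning clockwise.

```bash
python3 -m crank '[{"x":0,"y":0,"z":0,"rx":0,"ry":0,"rz":-0.5,"fingers":1},{"x":0,"y":0,"z":0,"rx":0,"ry":0,"rz":-0.7,"fingers":1},{"x":0,"y":0,"z":0,"rx":0,"ry":0,"rz":-0.7,"fingers":1}]' 20
```

```text
t: 10.85
tool_pos: [564.2, 201.4, 73.8]
tool_rot: [3.129, 0.003, 2.371]
ft_force: [2.7, 1.8, -2.6]
opening: 14.0
```

```bash
python3 -m crank '[{"x":0,"y":0,"z":0,"rx":0,"ry":0,"rz":-0.9,"fingers":1},{"x":0,"y":0,"z":0,"rx":0,"ry":0,"rz":-0.9,"fingers":1},{"x":0,"y":0,"z":0,"rx":0,"ry":0,"rz":-0.9,"fingers":1},{"x":0,"y":0,"z":0,"rx":0,"ry":0,"rz":-0.9,"fingers":1},{"x":0,"y":0,"z":0,"rx":0,"ry":0,"rz":-0.9,"fingers":1}]' 20
python3 - <<'E'
from h import *
q,_=vision.snapshot("top"); cv2.imwrite("pics/top9.png",q); o=get_obs(); print(o["joint_pos"].round(2),o["torque"])
cv2.imwrite("pics/t9.png",cv2.resize(q[205:300,200:390],None,fx=4.2,fy=4.2,interpolation=cv2.INTER_CUBIC))
E
```

```text
t: 11.35
tool_pos: [564.6, 201.7, 73.8]
tool_rot: [3.127, 0.003, 1.962]
ft_force: [1.6, 0.1, -2.7]
opening: 13.9
[-0.27  0.95 -0.26  1.56  0.35  0.66 -0.32] [-0.05874739 -0.18397206  0.04470116]
```

View pics/t9.png

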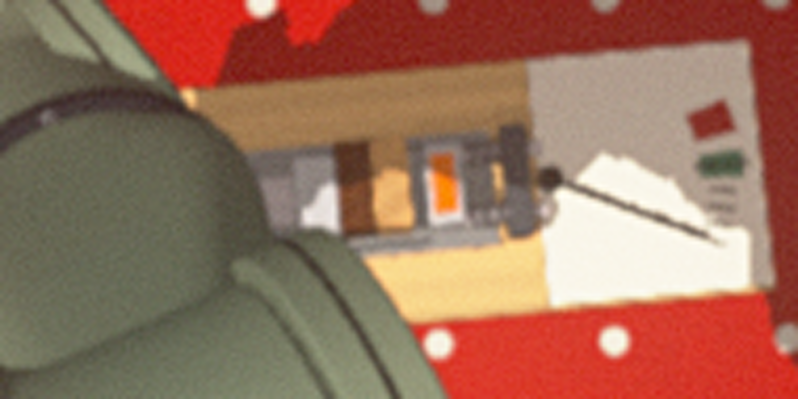

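The block sits square between jaw and anvil and the needle is still at zero, pointing to (722,243) in the zoom. I'll set up a needle reader.

```bash
cat >> h.py <<'E'
def needle(q,save=None):
    # press frame: bed point, yaw ; pivot seen ~ (zoom 550,178)/4.2+(200,205)
    z=24.
    uvp=np.array([550,178])/4.2+[200,205]-.5
    piv=ray("top",uvp,z)[0,:2]; yb=0.079
    fx=np.array([np.cos(yb),np.sin(yb)]); fy=np.array([-fx[1],fx[0]])
    v,u=np.mgrid[205:300,320:390]; W=ray("top",np.c_[u.ravel(),v.ravel()],z)[:,:2]-piv
    a=W@fx; b=-(W@fy); r=np.hypot(a,b); th=np.arctan2(a,b) # th grows towards +x = ccw seen from above (gauge at -y)
    hsv=cv2.cvtColor(q,cv2.COLOR_BGR2HSV)[205:300,320:390].reshape(-1,3).astype(int)
    g=q[205:300,320:390].min(2).ravel().astype(float)
    bgd=cv2.medianBlur(q.max(2),15)[205:300,320:390].ravel().astype(float)
    V=hsv[:,2]
    ring=(r>18)&(r<68)&(abs(th)<1)
    w=np.where(ring,np.clip(bgd-V-45,0,None),0.)
    green=(hsv[:,0]>50)&(hsv[:,0]<90)&(hsv[:,1]>70)&(r>60)&(r<100)&(abs(th)<.7)
    # line fit through needle pixels, weighted, then refine around median
    t0=np.average(th,weights=w); 
    for _ in range(3):
        m=abs(th-t0)<.12; t0=np.average(th[m],weights=w[m]*r[m])
    gt=th[green].mean() if green.any() else np.nan
    m=(abs(th-t0)<.12)&(w>0)
    P=np.c_[b,a][m].astype(np.float32)
    vx,vy,x0,y0=cv2.fitLine(P,cv2.DIST_HUBER,0,.01,.01).ravel()
    return dict(needle=t0,line=float(np.arctan(vy/vx)),green=gt,reading=t0-gt+.45,read_line=float(np.arctan(vy/vx))-gt+.45,n=int(m.sum()),ng=int(green.sum()))
E
python3 - <<'E'
from h import *
for f in ("top0","top7","top9"): print(f,{k:round(v,3) for k,v in needle(cv2.imread(f"pics/{f}.png")).items()})
E
```

```text
top0 {'needle': np.float64(-0.454), 'line': -0.459, 'green': nan, 'reading': np.float64(nan), 'read_line': nan, 'n': 46, 'ng': 0}
top7 {'needle': np.float64(-0.454), 'line': -0.456, 'green': np.float64(-0.008), 'reading': np.float64(0.003), 'read_line': np.float64(0.001), 'n': 49, 'ng': 10}
top9 {'needle': np.float64(-0.454), 'line': -0.454, 'green': nan, 'reading': np.float64(nan), 'read_line': nan, 'n': 50, 'ng': 0}
```

```bash
python3 -m crank '[{"x":0,"y":0,"z":0,"rx":0,"ry":0,"rz":-0.9,"fingers":1},{"x":0,"y":0,"z":0,"rx":0,"ry":0,"rz":-0.9,"fingers":1},{"x":0,"y":0,"z":0,"rx":0,"ry":0,"rz":-0.9,"fingers":1},{"x":0,"y":0,"z":0,"rx":0,"ry":0,"rz":-0.9,"fingers":1},{"x":0,"y":0,"z":0,"rx":0,"ry":0,"rz":-0.9,"fingers":1}]' 20
cat > look.py <<'E'
import sys
from h import *
q,_=vision.snapshot("top"); o=get_obs(); n=needle(q)
print("reading",round(n["needle"]+.454,3),round(n["line"]+.454,3),"n",n["n"],"q7",o["joint_pos"].round(2)[[2,4,6]],"ft",o["ft_force"].round(1),"t",round(o["t"],2),"pos",o["tool_pos"].round(1),o["tool_rot"].round(3))
if len(sys.argv)>1: cv2.imwrite(f"pics/{sys.argv[1]}.png",cv2.resize(q[205:300,200:390],None,fx=4.2,fy=4.2,interpolation=cv2.INTER_CUBIC))
E
python3 look.py k2
```

```text
t: 11.9
tool_pos: [565.1, 201.8, 73.8]
tool_rot: [3.126, 0.002, 1.559]
ft_force: [2.7, 0.5, -2.3]
opening: 13.5
reading -0.002 -0.007 n 47 q7 [-0.15  0.22 -0.61] ft [ 3.4 -0.1 -1.9] t 11.95 pos [565.1 201.8  73.8] [3.126e+00 2.000e-03 1.554e+00]
```

View pics/k2.png

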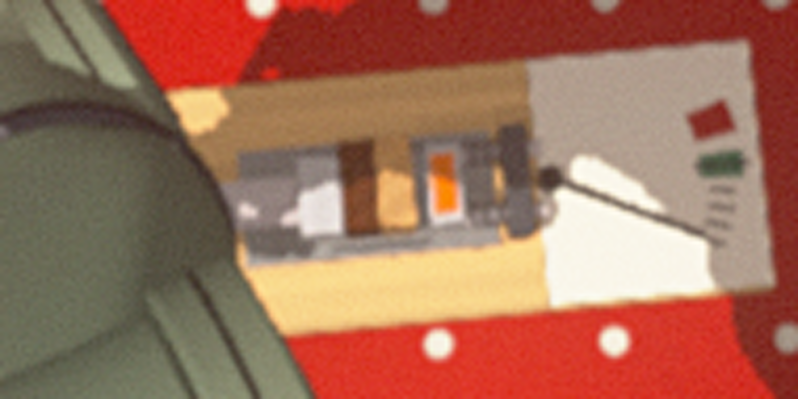

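```bash
python3 -m crank '[{"x":0,"y":0,"z":0,"rx":0,"ry":0,"rz":-0.9,"fingers":1},{"x":0,"y":0,"z":0,"rx":0,"ry":0,"rz":-0.9,"fingers":1},{"x":0,"y":0,"z":0,"rx":0,"ry":0,"rz":-0.9,"fingers":1},{"x":0,"y":0,"z":0,"rx":0,"ry":0,"rz":-0.9,"fingers":1},{"x":0,"y":0,"z":0,"rx":0,"ry":0,"rz":-0.9,"fingers":1}]' 20
python3 look.py k3
```

```text
t: 12.45
tool_pos: [565.6, 201.7, 73.8]
tool_rot: [3.125, 0.002, 1.163]
ft_force: [3.5, 0.1, -1.7]
opening: 13.5
reading -0.005 -0.015 n 40 q7 [-0.04  0.08 -0.88] ft [ 3.1 -0.9 -1.1] t 12.5 pos [565.6 201.7  73.8] [3.125e+00 2.000e-03 1.157e+00]
```

View pics/k3.png

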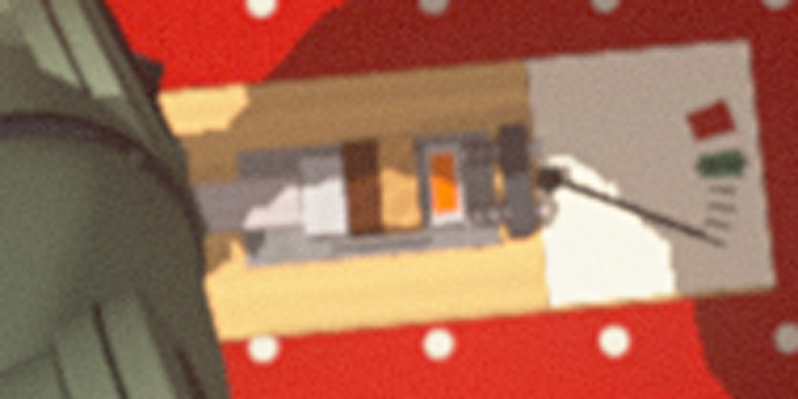

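```bash
python3 -m crank '[{"x":0,"y":0,"z":0,"rx":0,"ry":0,"rz":-0.9,"fingers":1},{"x":0,"y":0,"z":0,"rx":0,"ry":0,"rz":-0.9,"fingers":1},{"x":0,"y":0,"z":0,"rx":0,"ry":0,"rz":-0.9,"fingers":1},{"x":0,"y":0,"z":0,"rx":0,"ry":0,"rz":-0.9,"fingers":1},{"x":0,"y":0,"z":0,"rx":0,"ry":0,"rz":-0.9,"fingers":1}]' 20
python3 look.py k4
```

```text
t: 13.0
tool_pos: [566.0, 201.5, 73.8]
tool_rot: [3.125, 0.001, 0.772]
ft_force: [2.6, -1.1, -1.7]
opening: 13.4
reading -0.01 -0.008 n 36 q7 [ 0.06 -0.06 -1.15] ft [ 3.  -0.5 -0.7] t 13.05 pos [566.  201.5  73.8] [3.125e+00 1.000e-03 7.670e-01]
```

```bash
python3 -m crank '[{"x":0,"y":0,"z":0,"rx":0,"ry":0,"rz":-0.8,"fingers":1},{"x":0,"y":0,"z":0,"rx":0,"ry":0,"rz":-0.8,"fingers":1},{"x":0,"y":0,"z":0,"rx":0,"ry":0,"rz":-0.8,"fingers":1}]' 20
python3 look.py k5
```

```text
t: 13.35
tool_pos: [566.2, 201.2, 73.8]
tool_rot: [3.125, 0.001, 0.566]
ft_force: [1.9, -0.1, -1.5]
opening: 13.7
reading -0.011 0.006 n 39 q7 [ 0.12 -0.14 -1.29] ft [ 2.5 -1.1 -0.4] t 13.4 pos [566.2 201.2  73.8] [3.125e+00 1.000e-03 5.610e-01]
```

View pics/k5.png

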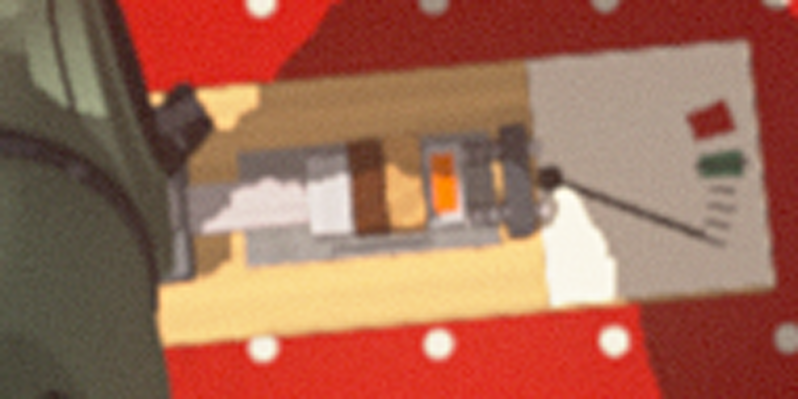

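The block rides with the jaw and is nearly at the anvil: block edge at 425, anvil edge at about 429. The needle is still at zero.

```bash
python3 -m crank '[{"x":0,"y":0,"z":0,"rx":0,"ry":0,"rz":-0.8,"fingers":1},{"x":0,"y":0,"z":0,"rx":0,"ry":0,"rz":-0.8,"fingers":1},{"x":0,"y":0,"z":0,"rx":0,"ry":0,"rz":-0.8,"fingers":1}]' 20
python3 look.py k6
```

```text
t: 13.7
tool_pos: [566.4, 201.0, 73.8]
tool_rot: [3.125, 0.002, 0.362]
ft_force: [2.4, -1.1, -1.3]
opening: 13.4
reading -0.011 -0.002 n 39 q7 [ 0.17 -0.21 -1.43] ft [ 2.  -1.3  0.6] t 13.75 pos [566.3 201.   73.7] [3.125e+00 2.000e-03 3.570e-01]
```

```bash
python3 -m crank '[{"x":0,"y":0,"z":0,"rx":0,"ry":0,"rz":-0.8,"fingers":1},{"x":0,"y":0,"z":0,"rx":0,"ry":0,"rz":-0.8,"fingers":1},{"x":0,"y":0,"z":0,"rx":0,"ry":0,"rz":-0.8,"fingers":1}]' 20
python3 look.py k7
```

```text
t: 14.05
tool_pos: [566.4, 200.7, 73.8]
tool_rot: [3.126, 0.002, 0.159]
ft_force: [1.3, -1.5, -0.8]
opening: 13.2
reading 0.021 0.023 n 41 q7 [ 0.23 -0.28 -1.57] ft [ 1.3 -1.5  0.8] t 14.1 pos [566.4 200.7  73.8] [3.125e+00 2.000e-03 1.540e-01]
```

```bash
python3 -m crank '[{"x":0,"y":0,"z":0,"rx":0,"ry":0,"rz":-0.8,"fingers":1},{"x":0,"y":0,"z":0,"rx":0,"ry":0,"rz":-0.8,"fingers":1},{"x":0,"y":0,"z":0,"rx":0,"ry":0,"rz":-0.8,"fingers":1}]' 20
python3 look.py k8
```

```text
t: 14.4
tool_pos: [566.4, 200.5, 73.8]
tool_rot: [3.125, 0.002, -0.043]
ft_force: [2.3, -1.7, -1.0]
opening: 13.3
reading 0.115 0.115 n 37 q7 [ 0.28 -0.35 -1.72] ft [ 1.4 -2.6  1.2] t 14.45 pos [566.4 200.5  73.8] [ 3.125e+00  2.000e-03 -4.800e-02]
```

```bash
python3 -m crank '[{"x":0,"y":0,"z":0,"rx":0,"ry":0,"rz":-0.8,"fingers":1},{"x":0,"y":0,"z":0,"rx":0,"ry":0,"rz":-0.8,"fingers":1},{"x":0,"y":0,"z":0,"rx":0,"ry":0,"rz":-0.8,"fingers":1}]' 20
python3 look.py k9
```

```text
t: 14.75
tool_pos: [566.4, 200.2, 73.8]
tool_rot: [3.125, 0.003, -0.244]
ft_force: [1.6, -0.8, -0.2]
opening: 13.7
reading 0.206 0.222 n 39 q7 [ 0.33 -0.42 -1.86] ft [ 1.  -1.8  2. ] t 14.8 pos [566.4 200.2  73.7] [ 3.125e+00  3.000e-03 -2.490e-01]
```

View pics/k9.png

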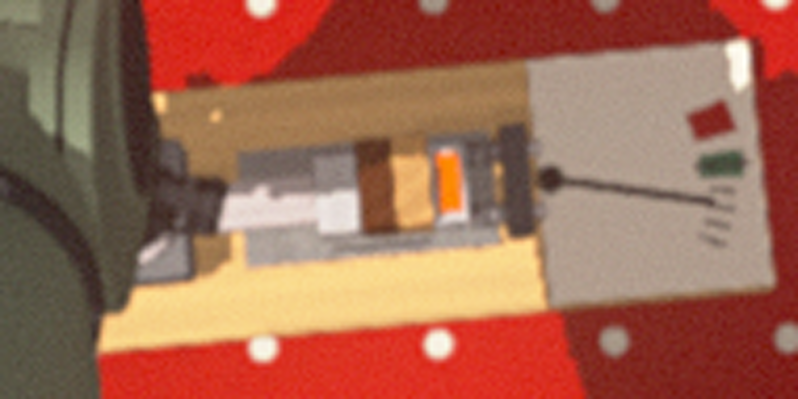

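The needle now points to (715,203) in the zoom, reading about 0.21. The rate is about 0.47 rad per rad of knob, so I'll continue carefully.

```bash
python3 -m crank '[{"x":0,"y":0,"z":0,"rx":0,"ry":0,"rz":-0.8,"fingers":1},{"x":0,"y":0,"z":0,"rx":0,"ry":0,"rz":-0.8,"fingers":1},{"x":0,"y":0,"z":0,"rx":0,"ry":0,"rz":-0.8,"fingers":1}]' 20
python3 look.py k10
```

```text
t: 15.1
tool_pos: [566.3, 200.0, 73.8]
tool_rot: [3.125, 0.003, -0.445]
ft_force: [1.1, 0.4, 0.3]
opening: 13.6
reading 0.298 0.321 n 40 q7 [ 0.39 -0.48 -2.  ] ft [ 0.7 -1.7  1.1] t 15.15 pos [566.3 200.   73.8] [ 3.125e+00  3.000e-03 -4.500e-01]
```

```bash
python3 -m crank '[{"x":0,"y":0,"z":0,"rx":0,"ry":0,"rz":-0.7,"fingers":1},{"x":0,"y":0,"z":0,"rx":0,"ry":0,"rz":-0.7,"fingers":1}]' 20
python3 look.py k11
```

```text
t: 15.35
tool_pos: [566.2, 199.9, 73.8]
tool_rot: [3.125, 0.003, -0.562]
ft_force: [1.0, -1.9, -0.2]
opening: 13.6
reading 0.353 0.359 n 24 q7 [ 0.42 -0.52 -2.08] ft [ 1.5 -0.6  2.1] t 15.4 pos [566.2 199.8  73.8] [ 3.125e+00  3.000e-03 -5.650e-01]
```

```bash
python3 -m crank '[{"x":0,"y":0,"z":0,"rx":0,"ry":0,"rz":-0.7,"fingers":1},{"x":0,"y":0,"z":0,"rx":0,"ry":0,"rz":-0.7,"fingers":1}]' 20
python3 look.py k12
```

```text
t: 15.6
tool_pos: [566.1, 199.7, 73.8]
tool_rot: [3.124, 0.004, -0.677]
ft_force: [-0.0, -0.7, 0.0]
opening: 13.6
reading 0.402 0.396 n 41 q7 [ 0.45 -0.56 -2.17] ft [ 0.6 -1.4  1.9] t 15.65 pos [566.1 199.7  73.8] [ 3.124  0.004 -0.681]
```

View pics/k12.png

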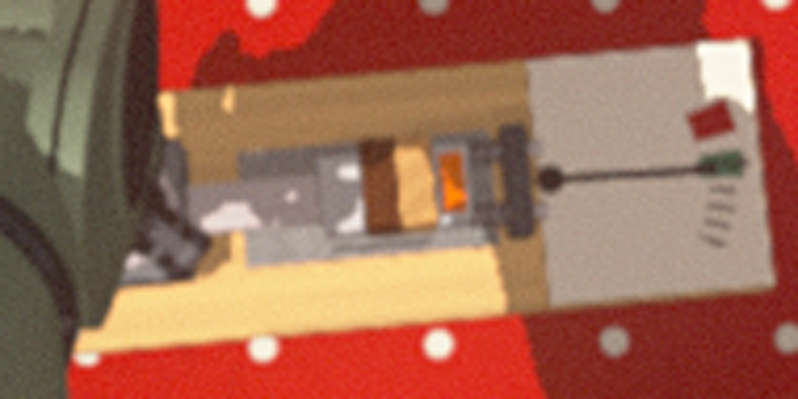

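The needle tip is at (715,168), in the lower part of the green, reading 0.40. One small step more.

```bash
python3 -m crank '[{"x":0,"y":0,"z":0,"rx":0,"ry":0,"rz":-0.6,"fingers":1},{"x":0,"y":0,"z":0,"rx":0,"ry":0,"rz":-0.6,"fingers":1},{"x":0,"y":0,"z":0,"rx":0,"ry":0,"rz":0,"fingers":1},{"x":0,"y":0,"z":0,"rx":0,"ry":0,"rz":0,"fingers":1}]' 20
python3 look.py k13
```

```text
t: 16.05
tool_pos: [566.1, 199.6, 73.8]
tool_rot: [3.124, 0.004, -0.766]
ft_force: [1.2, -0.6, 0.4]
opening: 13.7
reading 0.447 0.456 n 37 q7 [ 0.47 -0.58 -2.23] ft [ 0.8 -0.4 -0.4] t 16.1 pos [566.1 199.6  73.8] [ 3.124  0.004 -0.767]
```

View pics/k13.png

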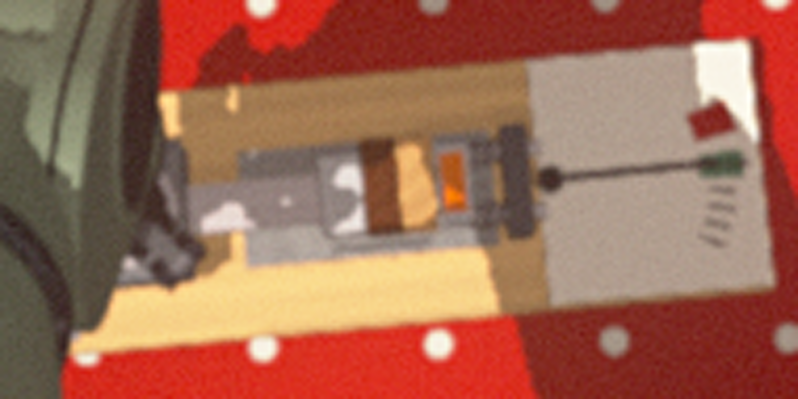

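The reading is 0.447–0.456, on the mark. I'll release gently and lift straight up.

```bash
python3 -m crank '[{"x":0,"y":0,"z":0,"rx":0,"ry":0,"rz":0,"fingers":0.75},{"x":0,"y":0,"z":0,"rx":0,"ry":0,"rz":0,"fingers":0.6},{"x":0,"y":0,"z":0,"rx":0,"ry":0,"rz":0,"fingers":0.5},{"x":0,"y":0,"z":0.1,"rx":0,"ry":0,"rz":0,"fingers":0.5}]' 20
python3 look.py k14
```

```text
t: 16.5
tool_pos: [564.7, 199.6, 78.1]
tool_rot: [3.121, 0.006, -0.761]
ft_force: [0.6, 0.5, 0.2]
opening: 42.5
reading 0.447 0.459 n 37 q7 [ 0.47 -0.58 -2.23] ft [ 0.2 -0.4  0.1] t 16.55 pos [565.2 199.6  79.2] [ 3.122  0.005 -0.761]
```

```bash
python3 -m crank '[{"x":0,"y":0,"z":0.3,"rx":0,"ry":0,"rz":0,"fingers":0.5},{"x":0,"y":0,"z":0.6,"rx":0,"ry":0,"rz":0,"fingers":0.5},{"x":0,"y":0,"z":0.8,"rx":0,"ry":0,"rz":0,"fingers":0.5},{"x":-0.4,"y":0,"z":0.6,"rx":0,"ry":0,"rz":0,"fingers":0.5},{"x":-0.7,"y":0,"z":0.3,"rx":0,"ry":0,"rz":0,"fingers":0.5}]' 20 && python3 -m crank '[{"x":-0.7,"y":0.2,"z":0.1,"rx":0,"ry":0,"rz":0,"fingers":0.5},{"x":-0.5,"y":0.2,"z":0,"rx":0,"ry":0,"rz":0,"fingers":0.5},{"x":0,"y":0,"z":0,"rx":0,"ry":0,"rz":0,"fingers":0.5},{"x":0,"y":0,"z":0,"rx":0,"ry":0,"rz":0,"fingers":0.5}]' 20
python3 look.py k15
python3 - <<'E'
from h import *
p,_=vision.snapshot("scene"); cv2.imwrite("pics/scene15.png",p)
cv2.imwrite("pics/s15.png",cv2.resize(p[185:315,170:405],None,fx=3.4,fy=3.4,interpolation=cv2.INTER_CUBIC))
E
```

```text
t: 17.05
tool_pos: [509.8, 198.1, 212.3]
tool_rot: [3.12, 0.005, -0.762]
ft_force: [1.3, 1.5, -0.1]
opening: 42.4
t: 17.45
tool_pos: [445.3, 219.0, 221.5]
tool_rot: [3.125, 0.006, -0.761]
ft_force: [0.7, 0.7, -0.1]
opening: 42.4
reading 0.447 0.466 n 41 q7 [ 0.59 -0.49 -2.35] ft [ 0.9  1.3 -0.5] t 17.5 pos [445.4 219.  221.3] [ 3.124  0.006 -0.761]
```

View pics/k15.png

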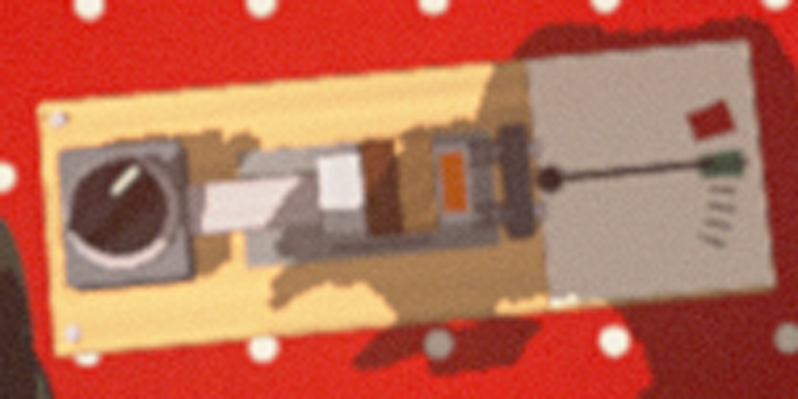

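View pics/s15.png

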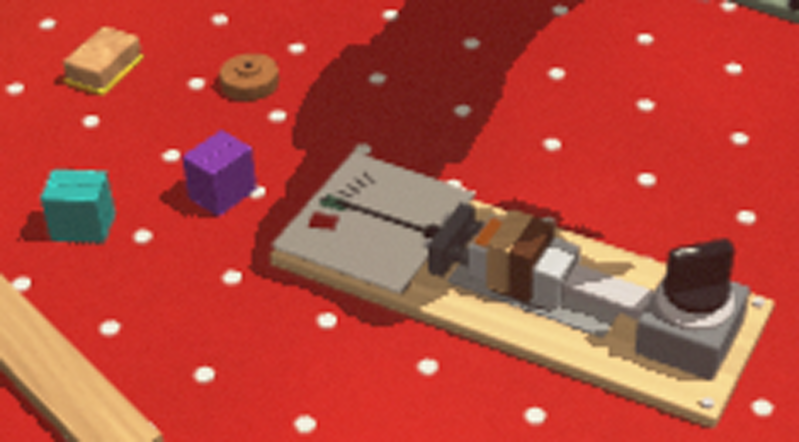

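Everything is in place and the needle is on the mark. One last check: the block's offset from the centre line, its squareness, and a fresh needle reading.

Run:
```python
from h import *
q,d=vision.snapshot("top"); C=cloud("top",d); Z=C[...,2]
m=np.zeros((480,640),np.uint8); m[225:275,275:312]=1; m&=((Z>54)&(Z<67)).astype(np.uint8)
cs,_=cv2.findContours(m,cv2.RETR_EXTERNAL,cv2.CHAIN_APPROX_NONE); c=max(cs,key=cv2.contourArea)
W=ray("top",c[:,0,:],60)[:,:2]; r=cv2.minAreaRect(W.astype(np.float32))
yb=.079; fx=np.array([np.cos(yb),np.sin(yb)]); fy=np.array([-fx[1],fx[0]])
print(r,"bed xy",(np.array(r[0])-[573.9,73.1])@fx,(np.array(r[0])-[573.9,73.1])@fy,"z",np.median(Z[m>0]))
n=needle(q);print(n["needle"]+.454,n["line"]+.454)
```

```text
((575.19287109375, 63.5728759765625), (44.41165542602539, 35.8983039855957), 4.267246723175049) bed xy 0.5369786191310844 -9.599440701708112 z 60.27266476707721
0.4474408335910562 0.4640895445793867
```

The block measures 44.4 × 35.9 mm. It is 0.5 mm off the centre line and about 0.3° out of square, with its top at 60.3 mm (60 expected). I'm handing in.

```bash
python3 -c "
from workcell import order;print(order.sign_off())"
```

```text
the job is handed in; nothing more can be done
None
```

I stood the two-ply block in the press and turned the knob about 3.3 rad clockwise at 20 N. When the needle reached the mark I let go, backed the arm away and handed the job in at about 17.6 s of the 67 s allowed.

- **Needle:** two fits read 0.447 and 0.464, with the mark at 0.45 and green running from 0.38 to 0.52. The main reading was the same before and after letting go. The highest reading I saw was 0.47, so it stayed well short of the red.
- **Block:** it is about 0.5 mm off the centre line and 0.3° out of square. Its top is at 60.3 mm, so it is seated on the bed, and both views show it held between jaw and anvil. I didn't measure the squeeze force directly; at this needle reading the springs would give about 20 N.
- **Knob forces:** the wrist force stayed under 4 N in every reading taken while gripping and turning. The finger force on the knob was not measured directly.
- **Other things:** the sander, wheel and look-alike blocks looked untouched in the last scene picture. I did not look at the glue bottle again, but the arm never went near it.
- **Disagreements:** the scene camera placed the gripped block about 2 mm off from where the arm put it. It also put the released block about 2–4 mm off the centre line, against 0.5 mm from the final top view. I corrected for this when placing, and either figure is inside the 8 mm limit.

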